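# Height check of packed cartons under the bridge gauge

### The job

Sort the two packed cartons at the height gauge: push the lower one under the fixed bar, away from the robot, and leave it lying flat and lengthwise on the gauge's base plate, wholly clear beyond the bar; set the one that is too tall for the bar in the free part of the oversize tray, flat on the floor of the tray and the same way up as it stands now. Both hold glass, so grip them with 25 N at most, set them right down before letting go, without a bump, and do not ram them against the bar; leave the carton already in the tray, the tape roll, the tape dispenser and the bottle where they are.

Things in the scene. Friction and masses are not known exactly. Their poses are not given: they have to be found in the camera images.
- low: the same lower carton as point low_mid; origin at the centre of its underside, x along its 120 mm length, z up
- low_mid (a point): the lower of the two packed cartons to be sorted, brown cardboard with a tape strip: 120 long (its x) x 62 wide (its y) x 44 mm high (its z, up), 0.2 to 0.4 kg; this point is its centre, 22 mm above its underside. It clears the bar by 6 mm. It starts askew on the gauge plate in front of the bar or on the rubber mat; the taller one has the other place
- tall: the same taller carton as point tall_mid; origin at the centre of its underside, x along its 112 mm length, z up
- tall_mid (a point): the taller carton to be sorted, like the lower one but 112 long (its x) x 60 wide (its y) x 58 mm high (its z, up), 0.24 to 0.48 kg; this point is its centre, 29 mm above its underside. It cannot pass under the bar
- gauge_bar: fixed bridge bar of the height gauge, a flat steel bar 28 (its x) x 136 (its y) x 10 mm thick, on two aluminium blocks 28 x 24 x 50 mm centred at y = +54 and -54 mm, which leave an opening 84 mm wide. Origin at the middle of the bar's underside, 56 mm above the bench; x points along the lane in the pushing direction, away from the robot; y across it
- gauge: the gauge's grey base plate, screwed to the bench: 360 (its x, the lane's direction, the bar over its middle) x 136 x 6 mm thick; origin at the centre of its underside, so its top is 6 mm above the bench and 50 mm below the bar
- tray: oversize tray, grey plastic, open, fixed to the bench: 220 (its x) x 170 (its y) x 32 mm high outside, walls and floor 5 mm; origin at the centre of its underside, on the bench. The end towards its -x, nearer the robot, is taken by an earlier carton; the free floor runs from x = -32 to +105 mm and y = -80 to +80 mm
- reject_mid (a point): the carton that already stands in the tray, 62 (its x) x 100 (its y) x 68 mm high, at about x = -68 mm in the tray; this point is its centre. Leave it alone
- tape_roll_mid (a point): roll of packing tape lying flat on the rubber mat, 100 mm across, 48 mm high, beyond the carton that lies there, only 10 to 50 mm away from it; this point is its centre. The mat is 250 x 170 mm, fixed, its top 6 mm above the bench. Leave it alone
- dispenser_mid (a point): bench tape dispenser, black with a roll in it, 170 (its x) x 62 x 92 mm high; this point is 30 mm above the middle of its underside. Leave it alone
- bottle_mid (a point): white plastic bottle standing on the bench, 66 mm across, 180 mm high; this point is its centre. Leave it alone
Mind the look-alikes: they are no part of the job. Leave any pink or purple look-alike of the tall alone.

How it is judged:
On the way, in this order (a step that is already met when the one before it is completed fails the run):
1. the lower carton, flat on the plate, has its front half pushed in under the bar from the robot's side (x of low_mid in the frame of gauge_bar between -0.058 and -0.008 m and y of low_mid in the frame of gauge_bar between -0.03 and 0.03 m and angle between low_mid's own z axis and vertical below 0.06 rad and z of low_mid in the frame of gauge_bar between -0.032 and -0.025 m), for 0.04 s.
2. it has gone on, still flat, until more than half of it is beyond the middle of the bar (x of low_mid in the frame of gauge_bar between 0.008 and 0.068 m and y of low_mid in the frame of gauge_bar between -0.03 and 0.03 m and angle between low_mid's own z axis and vertical below 0.06 rad and z of low_mid in the frame of gauge_bar between -0.032 and -0.025 m), for 0.04 s.
At the end, for the whole second after the job is handed in: the lower carton lies flat on the base plate, its centre 72 to 150 mm beyond the bar's middle and within 50 mm of the lane's middle, its length within 0.5 rad of the lane; the taller one stands upright on the floor of the tray, its centre within 100 x 75 mm of the tray's middle; both at rest (x of low_mid in the frame of gauge_bar between 0.072 and 0.15 m and y of low_mid in the frame of gauge_bar between -0.05 and 0.05 m and angle between each of low_mid, tall_mid's own z axis and vertical below 0.06 rad and z of low_mid in the frame of gauge_bar between -0.032 and -0.025 m and angle between the x axis of low_mid and the x axis of gauge_bar, either way round below 0.5 rad and x of tall_mid in the frame of tray between -0.1 and 0.1 m and y of tall_mid in the frame of tray between -0.075 and 0.075 m and z of tall_mid in the frame of tray between 0.029 and 0.039 m and linear speed of each of low, tall below 0.02 m/s); the robot touches nothing.
It fails at once if a carton is gripped or pushed with more than about 25 N a finger (60 N in all) (contact force between any of low, tall and the fingers above 60 N).
It fails at once if a carton is banged or pressed down on the gauge or the tray (over 40 N between them) (contact force between any of low, tall and gauge above 40 N or contact force between any of low, tall and tray above 40 N).
It fails at once if a carton is let go more than about 20 mm up in the air ((contact force between low and the fingers below 0.1 N and height (world z) of low_mid above 0.05 m) or (contact force between tall and the fingers below 0.1 N and height (world z) of tall_mid above 0.056 m)).
It fails at once if a carton presses on the gauge bar with more than 12 N (contact force between any of low, tall and gauge_bar above 12 N).
It fails at once if the tape roll, tape dispenser, bottle or the carton already in the tray is moved more than 25 mm or tipped (distance of any of reject_mid, tape_roll_mid, dispenser_mid, bottle_mid from where it was at the start of the episode above 0.025 m or angle between any of reject_mid, tape_roll_mid, dispenser_mid, bottle_mid's own z axis and vertical above 0.3 rad).
It also fails if it takes over 72 s, if anything falls off the work surface, if the arm or the gripper's body presses on something with over 40 N, if the wrist force passes 120 N, or if a joint passes its speed limit or range.

### The arm

A 6-joint arm with a two-finger parallel gripper is mounted at the origin on the work surface. World frame = base frame: x ahead of the robot, y to its left, z up, the work surface at z = 0. Lengths are in m, angles in rad, forces in N, time in s.
With the tool pointing down it reaches from about 0.375 to 0.9 m from the base axis. Payload 3.1 kg.
Tool frame: the origin (TCP) lies midway between the tips of the shut fingers; the grasp point (between the pads) lies 19 mm behind it (grip_depth is the distance from the TCP to the grasp point, in m); y points along the fingers, z is the direction in which the jaws open and shut, and the axes are right-handed (so a half turn about y gives the same grasp; the last joint's range is limited). The gripper opens to 85 mm and grips with 20 to 120 N. Pads are 22 mm wide; open, the fingers measure 114 mm over their backs; the gripper's body (76 mm by 85 mm) begins 54 mm behind the grasp point. The pads swing forward as they close: fully open they stand 13 mm farther back than shut.
Start: joints at [-0.178, 0.527, 1.433, -0, 1.181, -0.178], TCP at [0.625, 0, 0.231] pointing down, gripper open.
Joint ranges: [-3.08, 3.08], [-0.75, 2.2], [0.22, 2.44], [-1.43, 4.57], [0, 2.65], [-2.85, 2.85]. Speed limits (rad/s): [2.79, 2.79, 3.14, 3.14, 3.14, 3.14].

### API

Orientations are given as a unit quaternion [x, y, z, w].
In Python, from station import sense, snapshot, camera_model, sign_off, grip_depth gives the robot as it stands.
- The arm moves only by the tool play_rows, never from a script. Its argument "deltas" is a list of rows, each a list of 6 numbers: the shift along the tool's x, y, z in m, then the turn, a rotation vector about the tool's x, y, z in rad. A call has 1 to 12 rows; each row is the pose to reach, as a shift and turn from the pose commanded when the call began, along the tool's axes at that moment; what a row does not reach only later rows make up. A row lasts 1/10 s, in which the tool goes at most 50 mm and 8.59 degrees, less where a joint would pass 70% of its speed; a pose out of reach is approached as far as the arm can. A call with a gripper value outside its range is refused whole. "gripper" is the finger opening in m, from 0 to 0.0854, set as the call begins (left out, the last holds). The fingers move at their own pace and stop on an object; "force" is the grip in N (left out, the last holds). Time passes only in rows, so rows that repeat a pose let the fingers close. It gives the time, the measured TCP pose, the force and the opening at its end, in the units of the state.
- sense(): the state, without advancing time (a new reading comes with each control period).
- snapshot(name): name is "scene" or "side" or "wrist"; returns the picture (400x640x3 uint8, red, green, blue); there is no depth.
- camera_model(name): a dict with "fx", "fy", "cx", "cy" (pixels), "camera_from_world" (4x4, takes a point from world to camera coordinates). Camera axes: x right, y up, looking along -z (the intrinsics and any distortion apply to the point x, -y, -z); pixel columns grow to the right and rows downward; lengths in m; the calibration is good to about 2 mm. The wrist camera is an equidistant fisheye: a pixel r from the principal point sees the ray r / f radians off the axis. A picture is of the moment at which its call begins: read the wrist's pose just before it. camera_model takes no time and is no camera call; for the wrist camera it gives the pose at the moment of the call.
- sign_off(): hands the job in, once; it reports no verdict.
The state is a dict: "t": time; "q": joint angles; "qd": joint speeds; "tau": joint torques, N m; "tcp_pos": TCP position; "tool_rot": TCP orientation; "force": force on the tool from outside, world axes, zero at the start; "ft_torque": the same for the moment, N m; "finger_gap": opening from 0.0 (shut) to 1.0 (fully open).
Only numpy, scipy, OpenCV 4.12 (cv2) and the standard library are available. Lean on these libraries where they do the work, as an engineer would, in place of code of your own. Each camera call takes 0.05 s, during which the arm holds its last target.

## Working session

There is one attempt and no reset: what is moved stays moved. The work goes in short steps, Python scripts to look and compute and a tool call to move; the robot and the scene stay as the last step left them, time stands still between calls to the robot, and variables do not carry over. Pictures are saved under pics/ and viewed, and the job is handed in when it is done.

Besides the shell and the picture viewer there is one more tool, called after "Call:" in YAML: its name, and indented under it one key for each argument. play_rows: Moves the arm, as the interface text tells. Its arguments: {"type":"object","properties":{"deltas":{"type":"array"},"gripper":{"type":"number"},"force":{"type":"number"}},"required":["deltas"]}

```bash
ls; mkdir -p pics; python3 - <<'E'
from station import *
import cv2
s=sense();print({k:s[k] for k in ('t','q','tcp_pos','tool_rot','force','finger_gap')},grip_depth)
for n in("scene","side","wrist"):
    m=camera_model(n);print(n,m)
    cv2.imwrite(f"pics/{n}0.png",snapshot(n)[:,:,::-1])
E
```

```text
pics
{'t': 0.0, 'q': array([-1.78484812e-01,  5.28482389e-01,  1.43390086e+00,  2.80426342e-05,
        1.18140907e+00, -1.78511303e-01]), 'tcp_pos': array([6.24282617e-01, 1.76197014e-04, 2.30324119e-01]), 'tool_rot': array([-0.50043966,  0.50063979, -0.4993517 ,  0.49956764]), 'force': array([-0.09453452,  0.39054048,  0.3648962 ]), 'finger_gap': 1.0027039510940023} 0.0187
scene {'fx': 467.1045804911379, 'fy': 467.1045804911379, 'cx': 319.24849817485136, 'cy': 200.6912523875159, 'camera_from_world': array([[-6.75775066e-01,  7.37107409e-01, -8.53087421e-04,
         3.09081729e-01],
       [-5.12824433e-01, -4.69321998e-01,  7.18851837e-01,
         1.62981593e-01],
       [ 5.29470642e-01,  4.86219632e-01,  6.95162793e-01,
        -1.64709481e+00],
       [ 0.00000000e+00,  0.00000000e+00,  0.00000000e+00,
         1.00000000e+00]])}
side {'fx': 402.27970103524217, 'fy': 402.27970103524217, 'cx': 323.4044714006757, 'cy': 197.05329535101916, 'camera_from_world': array([[ 9.13185664e-01, -4.07543794e-01, -8.72829806e-06,
        -4.35894826e-01],
       [ 2.75180052e-01,  6.16581687e-01,  7.37633353e-01,
        -1.96723872e-01],
       [-3.00612513e-01, -6.73598604e-01,  6.75201479e-01,
        -9.42636064e-01],
       [ 0.00000000e+00,  0.00000000e+00,  0.00000000e+00,
         1.00000000e+00]])}
wrist {'fx': 309.70691628693146, 'fy': 309.70691628693146, 'cx': 320.87324352847645, 'cy': 204.25146770991063, 'camera_from_world': array([[ 9.99996301e-01,  7.07967176e-04, -2.62598418e-03,
        -6.22930794e-01],
       [-1.47465983e-03,  9.52418483e-01, -3.04789860e-01,
         4.13829323e-02],
       [ 2.28525465e-03,  3.04792605e-01,  9.52416004e-01,
        -3.81559298e-01],
       [ 0.00000000e+00,  0.00000000e+00,  0.00000000e+00,
         1.00000000e+00]])}
```

View pics/scene0.png

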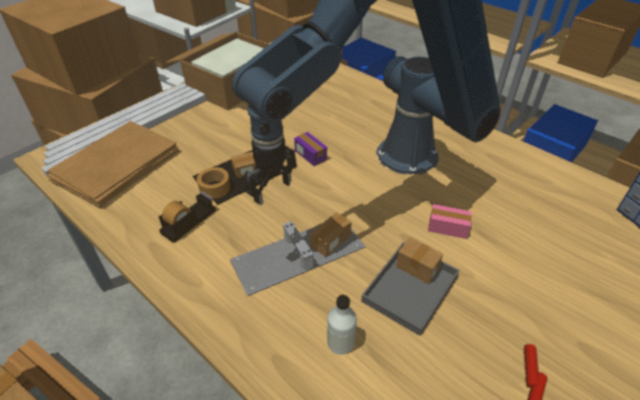

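View pics/side0.png

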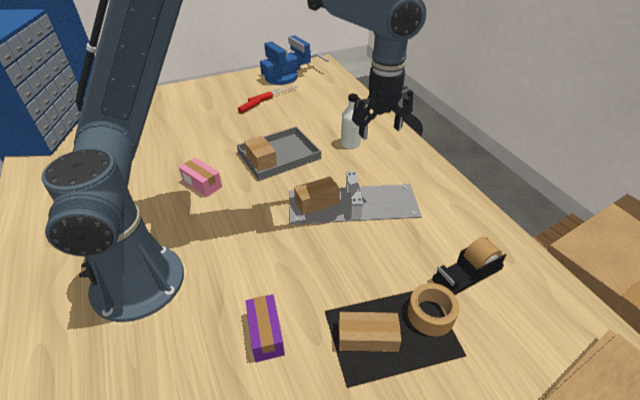

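View pics/wrist0.png

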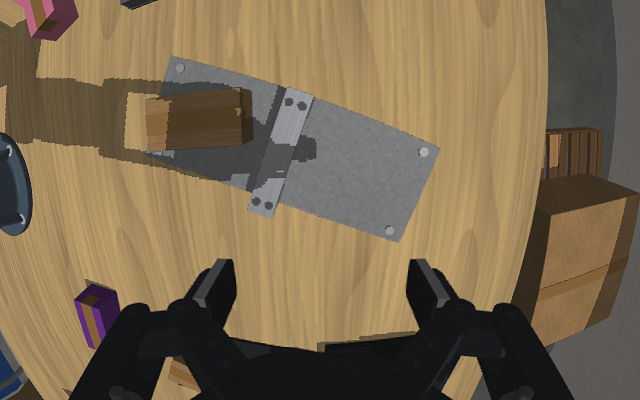

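The carton on the plate before the bar spans about (295-340, 178-213) in the side view. The one on the mat is at (340-400, 312-350), with the roll beyond it at (433, 308). The pink and purple boxes are decoys. I'll enlarge these areas to measure them.

```bash
cat > h.py <<'E'
from station import *
import numpy as np, cv2
def ray(m,u,v,wrist=False):
    x=(u-m["cx"])/m["fx"];y=(v-m["cy"])/m["fy"]
    if wrist:
        r=np.hypot(x,y);d=np.array([np.sin(r)*x/r,np.sin(r)*y/r,np.cos(r)])
    else: d=np.array([x,y,1.])
    d=d*[1,-1,-1]
    T=m["camera_from_world"];R=T[:3,:3]
    return -R.T@T[:3,3],R.T@d
def onz(m,u,v,z,wrist=False):
    c,d=ray(m,u,v,wrist);return c+d*(z-c[2])/d[2]
def proj(m,P,wrist=False):
    P=np.atleast_2d(P);T=m["camera_from_world"];c=P@T[:3,:3].T+T[:3,3];c=c*[1,-1,-1]
    if wrist:
        r=np.hypot(c[:,0],c[:,1]);th=np.arctan2(r,c[:,2]);xy=c[:,:2]/r[:,None]*th[:,None]
    else: xy=c[:,:2]/c[:,2:]
    return xy*[m["fx"],m["fy"]]+[m["cx"],m["cy"]]
def box(cx,cy,z0,yaw,L,W,H):
    a=np.array([[x,y] for x,y in((1,1),(1,-1),(-1,-1),(-1,1))])*[L/2,W/2]
    R=np.array([[np.cos(yaw),-np.sin(yaw)],[np.sin(yaw),np.cos(yaw)]])
    b=a@R.T+[cx,cy]
    return np.vstack([np.c_[b,[z0]*4],np.c_[b,[z0+H]*4]])
def draw(img,m,P,k,o,wrist=False,col=(0,255,0)):
    p=((proj(m,P,wrist)-o+.5)*k-.5)
    for i in range(4):
        for a,b in((i,(i+1)%4),(i+4,(i+1)%4+4),(i,i+4)):
            cv2.line(img,tuple(int(round(t)) for t in p[a]),tuple(int(round(t)) for t in p[b]),col,1)
def crop(src,dst,x0,y0,w,h,k):
    i=cv2.imread(src)[y0:y0+h,x0:x0+w];i=cv2.resize(i,None,fx=k,fy=k,interpolation=cv2.INTER_CUBIC)
    for j in range(0,w,20): cv2.putText(i,str(x0+j),(j*k,10),0,.35,(255,255,0),1);cv2.line(i,(j*k,12),(j*k,16),(255,255,0))
    for j in range(20,h,20): cv2.putText(i,str(y0+j),(0,j*k+4),0,.35,(255,255,0),1)
    cv2.imwrite(dst,i)
E
python3 - <<'E'
from h import *
crop("pics/side0.png","pics/c1.png",280,160,150,75,5)
crop("pics/side0.png","pics/c2.png",320,270,150,115,5)
crop("pics/side0.png","pics/c3.png",225,120,110,70,6)
crop("pics/wrist0.png","pics/c4.png",100,40,260,190,3)
E
```

```text
(no output)
```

View pics/c1.png

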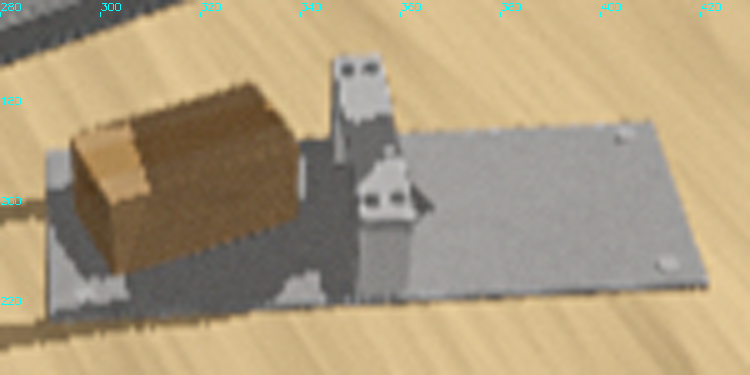

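View pics/c2.png

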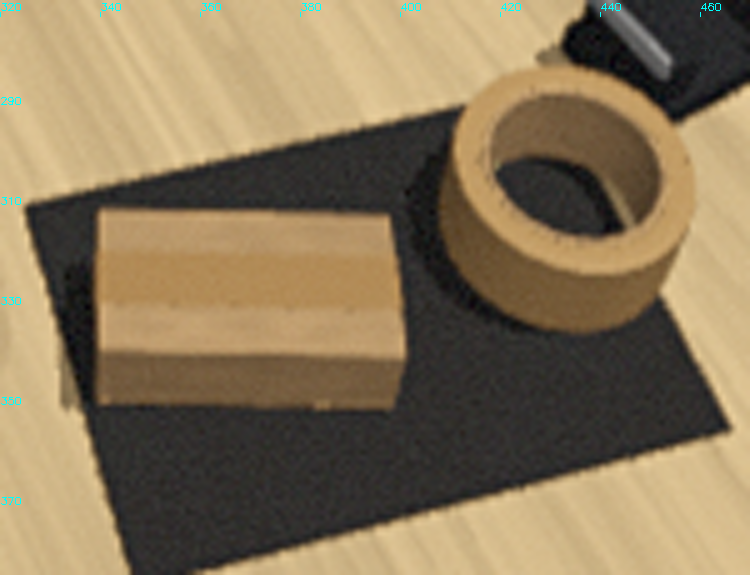

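View pics/c3.png

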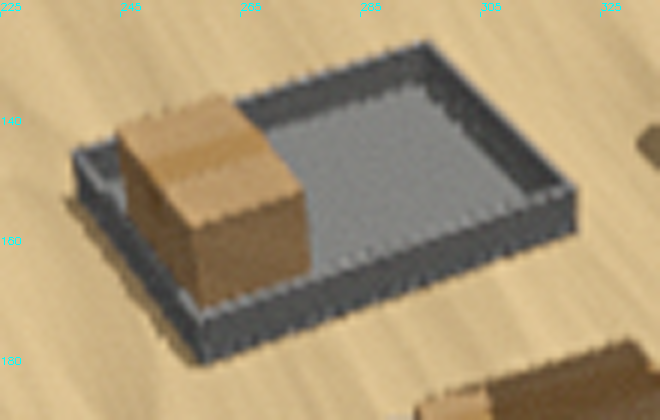

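View pics/c4.png

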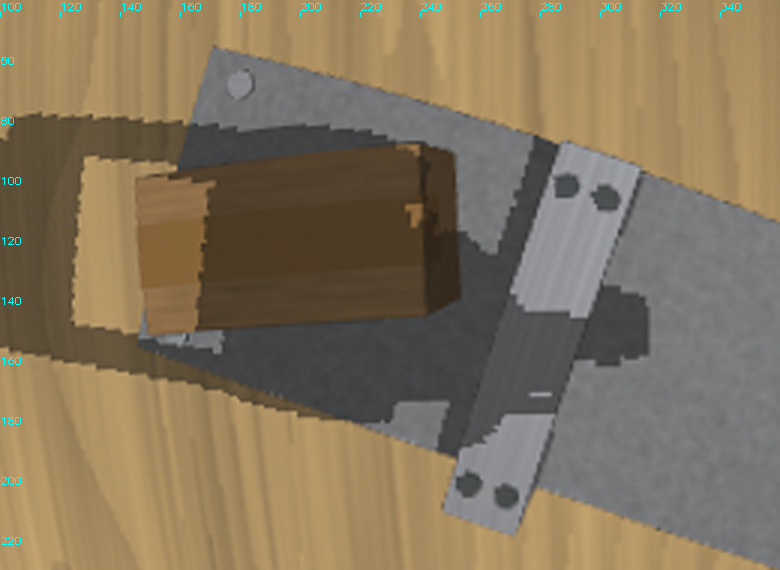

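```bash
cat > fit.py <<'E'
from h import *
from scipy.optimize import least_squares
S=camera_model("side");W=camera_model("wrist")
def fit(name,obs,dims,z0,g):
    L,Wd,H=dims
    def res(p):
        P=box(p[0],p[1],z0,p[2],L,Wd,H);r=[]
        for m,wr,i,uv in obs: r.append(proj(m,P[i:i+1],wr)[0]-uv)
        return np.ravel(r)
    s=least_squares(res,g,loss='soft_l1')
    print(name,np.round(s.x,4),"res px",np.round(res(s.x).reshape(-1,2),1).tolist());return s.x
# corner idx: 0 (+,+),1(+,-),2(-,-),3(-,+); top +4
s=lambda i,u,v:(S,False,i,(u,v))
w=lambda i,u,v:(W,True,i,(u,v))
if __name__=="__main__":
    fit("gauge",[s(7,289.4,190),s(4,411,184.4),s(5,421.4,217),s(6,289.4,222.8),w(7,171,55.3),w(6,146,155.7),w(4,440,149),w(5,398,242)],(.36,.136,.006),0,[.65,.1,0])
    fit("gaugeS",[s(7,289.4,190),s(4,411,184.4),s(5,421.4,217),s(6,289.4,222.8)],(.36,.136,.006),0,[.65,.1,0])
    ob=[s(7,294.4,187.6),s(4,330,176.8),s(5,339.4,190),s(6,302.4,201.6),s(2,303.6,214.4),s(1,339.4,202.6),w(7,145.3,99.3),w(4,239.3,87.7),w(5,241.7,145),w(6,149.3,151),w(0,251.7,91),w(1,253.3,139.3)]
    fit("tall",ob,(.112,.06,.058),.006,[.55,.1,0])
    fit("as low?",ob,(.12,.062,.044),.006,[.55,.1,0])
    ob=[s(7,339.6,311.6),s(4,398,312.6),s(5,401,341),s(6,339.2,340),s(2,339.6,350.6),s(1,398.4,351.6)]
    fit("low",ob,(.12,.062,.044),.006,[.55,-.2,0]); fit("as tall?",ob,(.112,.06,.058),.006,[.55,-.2,0])
    fit("tray",[s(7,237.5,145),s(4,296.7,127),s(5,320.8,151.7),s(6,259.2,172.5),s(2,259.2,180.8),s(1,320.8,159.2)],(.22,.17,.032),0,[.55,.35,0])
    fit("reject",[s(7,244.7,142.5),s(4,262.5,135.8),s(5,275.8,152.5),s(6,258.3,158.7)],(.062,.1,.068),.005,[.55,.35,0])
    print("roll",onz(S,434.7,304,.054))
    C=camera_model("scene")
E
python3 fit.py
```

```text
gauge [ 0.5806  0.0299 -0.3489] res px [[-1.0, -0.9], [-1.0, -0.9], [0.1, -1.1], [-0.7, -0.1], [0.2, 0.4], [-0.2, -0.1], [0.5, 0.0], [0.1, 1.5]]
gaugeS [ 0.581   0.0268 -0.3564] res px [[-0.4, -0.6], [0.0, -0.1], [0.8, -0.0], [-0.3, 0.3]]
tall [0.486  0.0699 0.0168] res px [[-1.8, -1.5], [-0.4, -1.7], [-0.2, -2.2], [-1.3, -1.9], [-1.7, 1.0], [-0.7, 0.8], [-0.4, -0.1], [0.2, -0.2], [0.5, 0.7], [-0.1, 1.2], [0.3, -0.6], [0.8, 0.5]]
as low? [0.4816 0.0702 0.0139] res px [[-4.6, 2.9], [-0.7, 1.9], [-0.3, 1.9], [-4.0, 3.1], [-4.6, 2.0], [-0.7, 1.0], [-0.1, -0.4], [3.3, -0.5], [3.3, -0.1], [-0.0, 0.3], [0.1, -1.5], [0.4, 1.2]]
low [ 0.4234 -0.3464 -0.4406] res px [[-0.3, -0.1], [-0.2, -0.0], [0.5, -0.0], [0.3, -0.2], [-0.7, 0.0], [0.2, 0.2]]
as tall? [ 0.4194 -0.3525 -0.4433] res px [[1.4, -0.3], [-1.3, -0.2], [-0.8, -0.6], [2.0, -0.9], [0.8, 3.0], [-2.0, 3.2]]
tray [0.4677 0.327  0.1145] res px [[-1.1, -0.4], [0.2, -1.3], [1.3, -0.8], [-1.4, 0.8], [-0.2, 0.8], [1.3, -0.2]]
reject [0.4014 0.2971 0.1282] res px [[-0.5, -0.4], [0.1, 0.3], [1.2, -0.2], [-0.5, 0.2]]
roll [ 0.5697219  -0.35985742  0.054     ]
```

The carton on the plate is the tall one (the low-model fit is clearly worse), at (0.486, 0.070) with yaw 0.017. The low one is on the mat at (0.423, -0.346) with yaw -0.44. I'll move the tall one to the tray first.

```bash
cat > go.py <<'E'
import sys
from h import *
from scipy.spatial.transform import Rotation as R
# usage: go.py x y z yaw(opening-axis angle; start pose =0)
R0=R.from_quat([-.5,.5,-.5,.5])
def delta(x,y,z,yaw,s=None):
    s=s or sense();r=R.from_quat(s["tool_rot"]);t=R.from_euler('z',yaw)*R0
    return r.inv().apply(np.array([x,y,z])-s["tcp_pos"]),(r.inv()*t).as_rotvec()
if __name__=="__main__":
    s=sense();d,w=delta(*map(float,sys.argv[1:5]));print("t",round(s["t"],2),"tcp",s["tcp_pos"].round(4),"q6",s["q"].round(2),"shift",d.round(4),"turn",w.round(4))
    print("tool axes in world\n",R.from_quat(s["tool_rot"]).as_matrix().round(2))
E
python3 go.py .486 .070 .13 1.588
```

```text
t 0.15 tcp [6.245e-01 1.000e-04 2.306e-01] q6 [-0.18  0.53  1.43 -0.    1.18 -0.18] shift [-0.0698  0.1008 -0.1383] turn [ 1.000e-03 -1.588e+00 -1.500e-03]
tool axes in world
 [[-0. -0.  1.]
 [-1.  0. -0.]
 [-0. -1. -0.]]
```

Call:
play_rows:
  deltas:
    - [-0.006,0.008,-0.012,0,-0.145,0]
    - [-0.013,0.018,-0.025,0,-0.29,0]
    - [-0.019,0.027,-0.038,0,-0.435,0]
    - [-0.025,0.037,-0.05,0,-0.58,0]
    - [-0.032,0.046,-0.063,0,-0.725,0]
    - [-0.038,0.055,-0.075,0,-0.87,0]
    - [-0.045,0.064,-0.088,0,-1.015,0]
    - [-0.051,0.073,-0.1,0,-1.16,0]
    - [-0.057,0.083,-0.113,0,-1.305,0]
    - [-0.064,0.092,-0.126,0,-1.45,0]
    - [-0.07,0.101,-0.138,0,-1.588,0]
    - [-0.07,0.101,-0.138,0,-1.588,0]
  gripper: 0.085
  force: 22

```text
t: 1.35
tcp_pos: [0.4838, 0.0708, 0.1291]
tool_rot: [-0.707, -0.004, 0.008, 0.707]
force: [0.3, -0.4, 0.3]
finger_gap: 0.997
```

```bash
python3 go.py .486 .070 .020 1.588; python3 - <<'E'
from h import *
m=camera_model("wrist");i=snapshot("wrist")[:,:,::-1].copy()
j=cv2.resize(i,None,fx=1.25,fy=1.25)
draw(j,m,box(.486,.0699,.006,.0168,.112,.06,.058),1.25,np.zeros(2),True)
draw(j,m,box(.5806,.0299,.0,-.349,.36,.136,.006),1.25,np.zeros(2),True,(0,0,255))
cv2.imwrite("pics/w1.png",j)
E
```

```text
t 1.35 tcp [0.4838 0.0708 0.1291] q6 [-0.08  0.51  1.86  0.    0.77 -1.67] shift [ 0.0029  0.1091 -0.0009] turn [-0.0007  0.0007 -0.0059]
tool axes in world
 [[ 1.   -0.01 -0.02]
 [ 0.02  0.    1.  ]
 [-0.01 -1.    0.  ]]
```

View pics/w1.png

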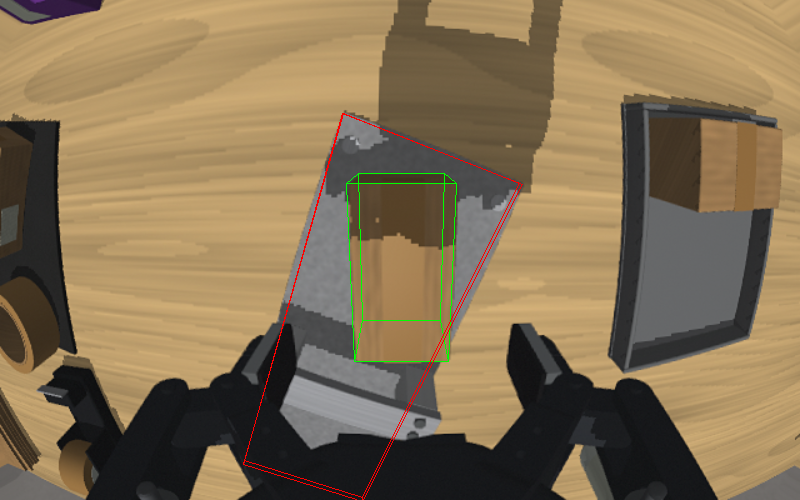

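The carton overlay matches well (roughly (355-450, 175-360) in the picture), so I'll descend and grip.

Call:
play_rows:
  deltas:
    - [0.003,0.02,-0.001,0,0,0]
    - [0.003,0.045,-0.001,0,0,0]
    - [0.003,0.065,-0.001,0,0,0]
    - [0.003,0.085,-0.001,0,0,0]
    - [0.003,0.098,-0.001,0,0,0]
    - [0.003,0.107,-0.001,0,0,0]
    - [0.003,0.107,-0.001,0,0,0]

```text
t: 2.1
tcp_pos: [0.4906, 0.0687, 0.0226]
tool_rot: [-0.707, -0.005, 0.006, 0.707]
force: [0.0, 0.1, 0.1]
finger_gap: 0.991
```

Call:
play_rows:
  deltas:
    - [0,0,0,0,0,0]
    - [0,0,0,0,0,0]
    - [0,0,0,0,0,0]
    - [0,0,0,0,0,0]
    - [0,0,0,0,0,0]
    - [0,0,0,0,0,0]
    - [0,0,0,0,0,0]
    - [0,0,0,0,0,0]
  gripper: 0.05
  force: 22

```text
t: 2.9
tcp_pos: [0.4908, 0.0691, 0.0241]
tool_rot: [0.707, 0.007, -0.005, -0.707]
force: [0.8, 0.6, 6.5]
finger_gap: 0.701
```

```bash
python3 go.py .486 .070 .020 1.588; python3 - <<'E'
from h import *
s=sense();print(s["force"],s["finger_gap"])
i=snapshot("wrist")[:,:,::-1].copy()
cv2.imwrite("pics/w2.png",i)
E
```

```text
t 2.9 tcp [0.4908 0.0691 0.0241] q6 [-0.09  0.72  1.9   0.    0.52 -1.67] shift [-0.0048  0.0041  0.001 ] turn [ 0.0001 -0.0004  0.0021]
tool axes in world
 [[ 1.    0.   -0.02]
 [ 0.02 -0.    1.  ]
 [ 0.   -1.   -0.  ]]
[0.82410231 0.56458476 6.48326391] 0.7010567061990856
```

View pics/w2.png

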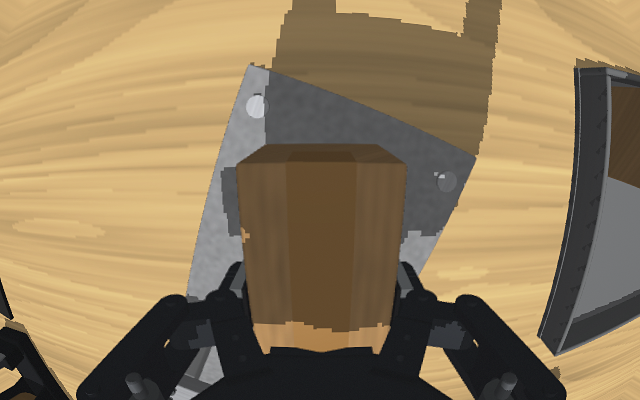

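Gripped at a 59.9 mm opening. Lifting.

Call:
play_rows:
  deltas:
    - [0,-0.003,0,0,0,0]
    - [0,-0.01,0,0,0,0]
    - [0,-0.025,0,0,0,0]
    - [0,-0.045,0,0,0,0]
    - [0,-0.07,0,0,0,0]
    - [0,-0.09,0,0,0,0]
    - [0,-0.1,0,0,0,0]
    - [0,-0.1,0,0,0,0]

```text
t: 3.75
tcp_pos: [0.4905, 0.0691, 0.1245]
tool_rot: [0.707, 0.007, -0.005, -0.707]
force: [-0.3, 0.1, -3.2]
finger_gap: 0.703
```

```bash
python3 go.py .5085 .3317 .12 1.685; python3 - <<'E'
from h import *
s=sense();print(s["force"],s["finger_gap"])
for n in("scene","side"):cv2.imwrite(f"pics/{n}1.png",snapshot(n)[:,:,::-1])
crop("pics/scene1.png","pics/c5.png",350,225,120,110,6)
crop("pics/side1.png","pics/c6.png",225,120,110,70,6)
m=camera_model("scene");i=cv2.imread("pics/c5.png")
draw(i,m,box(.4677,.327,0,.1145,.22,.17,.032),6,np.array([350,225]))
draw(i,m,box(.4014,.2971,.005,.128,.062,.1,.068),6,np.array([350,225]),col=(0,0,255))
cv2.imwrite("pics/c5.png",i)
E
```

```text
t 3.75 tcp [0.4905 0.0691 0.1245] q6 [-0.09  0.52  1.86 -0.    0.76 -1.67] shift [0.0225 0.0045 0.2623] turn [ 0.0004 -0.0969  0.0025]
tool axes in world
 [[ 1.    0.   -0.02]
 [ 0.02 -0.    1.  ]
 [ 0.   -1.   -0.  ]]
[-0.33127969  0.10393259 -3.23967727] 0.7029487331247717
```

View pics/c5.png

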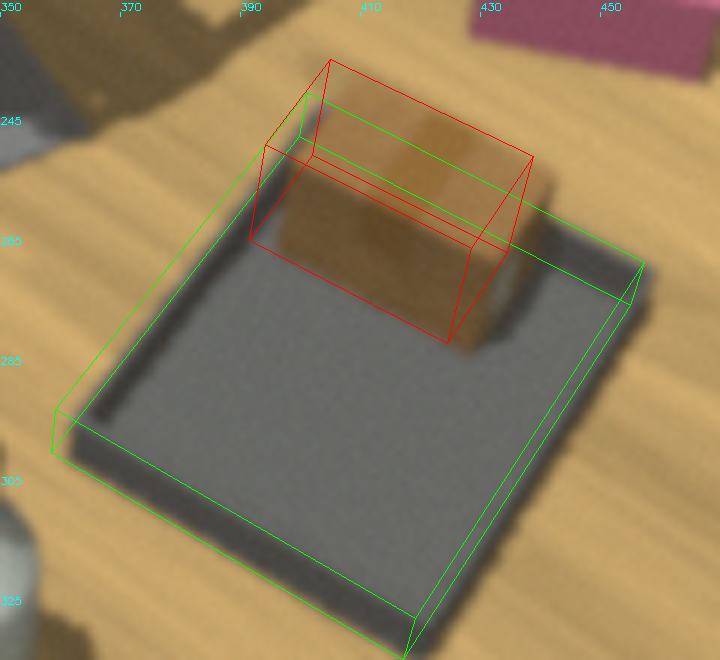

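View pics/side1.png

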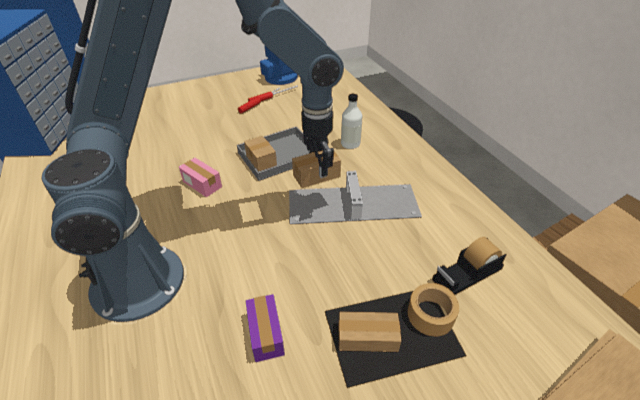

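The side-only tray fit is several pixels off in the scene view; the actual outline lies about 4 px further right. I'll move closer and use the wrist camera.

Call:
play_rows:
  deltas:
    - [0,-0.003,0.01,0,0,0]
    - [0.002,-0.008,0.035,0,-0.02,0]
    - [0.003,-0.012,0.065,0,-0.04,0]
    - [0.005,-0.016,0.1,0,-0.06,0]
    - [0.008,-0.018,0.135,0,-0.08,0]
    - [0.01,-0.02,0.16,0,-0.097,0]
    - [0.01,-0.02,0.17,0,-0.097,0]
    - [0.01,-0.02,0.17,0,-0.097,0]

```text
t: 4.65
tcp_pos: [0.4961, 0.2406, 0.1424]
tool_rot: [0.706, 0.041, -0.042, -0.706]
force: [0.3, -0.5, -2.4]
finger_gap: 0.701
```

```bash
python3 - <<'E'
from h import *
m=camera_model("wrist");np.save("w3.npy",m["camera_from_world"]);i=snapshot("wrist")[:,:,::-1].copy()
cv2.imwrite("pics/w3.png",i)
crop("pics/w3.png","pics/c7.png",400,0,240,200,3)
crop("pics/w3.png","pics/c8.png",400,160,240,200,3)
E
```

```text
(no output)
```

View pics/w3.png

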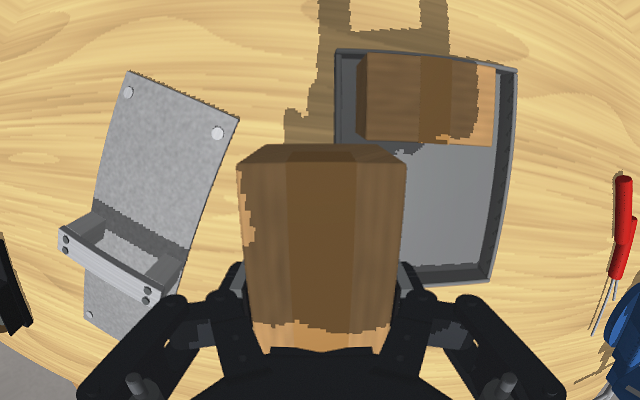

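View pics/c7.png

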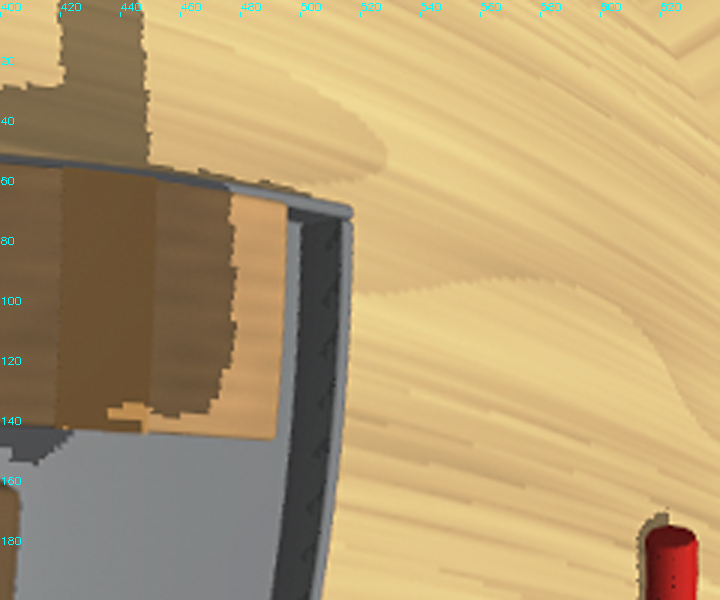

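View pics/c8.png

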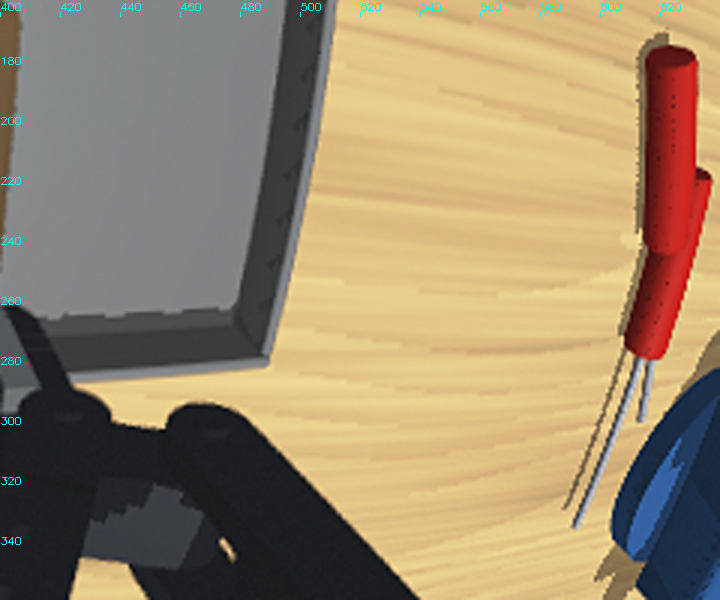

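```bash
cat > fit2.py <<'E'
from fit import *
C=camera_model("scene");V=dict(camera_model("wrist"));V["camera_from_world"]=np.load("w3.npy")
v=lambda i,a,b:(V,True,i,(a,b))
c=lambda i,a,b:(C,False,i,(a,b))
wr=[v(4,489.3,280.7),v(7,517,68.7),v(6,335,49.5)]
sd=[s(7,237.5,145),s(4,296.7,127),s(5,320.8,151.7),s(6,259.2,172.5)]
fit("tray w",wr,(.22,.17,.032),0,[.47,.33,.1])
fit("tray s",sd,(.22,.17,.032),0,[.47,.33,.1])
fit("tray c",[c(7,458.7,269.7),c(1,362,301.2)],(.22,.17,.032),0,[.47,.33,.1])
fit("tray all",wr+sd+[c(7,458.7,269.7),c(1,362,301.2)],(.22,.17,.032),0,[.47,.33,.1])
E
python3 fit2.py; python3 - <<'E'
from h import *
crop("pics/w3.png","pics/c9.png",40,50,240,280,3)
E
```

```text
tray w [0.4659 0.3337 0.1232] res px [[0.4, 1.6], [0.1, -0.3], [-0.2, -0.3]]
tray s [0.4684 0.3249 0.1191] res px [[-0.8, 0.0], [0.5, -1.1], [1.8, -0.6], [-0.8, 1.2]]
tray c [0.4659 0.335  0.1202] res px [[1.1, -0.5], [-1.0, 0.3]]
tray all [0.4661 0.3335 0.1221] res px [[0.1, 1.8], [-0.1, -0.0], [-0.4, -0.1], [-2.2, -1.2], [-1.2, -2.2], [0.1, -2.0], [-2.2, -0.2], [0.5, -0.9], [-1.5, 0.1]]
```

```bash
python3 - <<'E'
from h import *
i=cv2.imread("pics/c9.png");cv2.imwrite("pics/c9a.png",i[:600])
E
```

```text
(no output)
```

View pics/c9a.png

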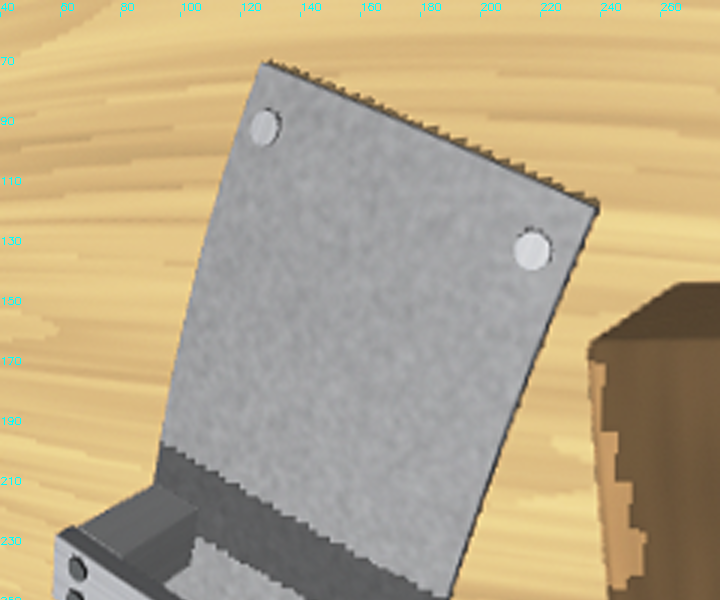

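The wrist and scene cameras agree on the tray at (0.466, 0.334) with yaw 0.122. The side view is biased about 8 mm there, so I'll use the wrist values.

```bash
python3 go.py .5067 .339 .11 1.693
```

```text
t 4.7 tcp [0.496  0.2394 0.1424] q6 [ 0.25  0.55  1.7  -0.    0.89 -1.44] shift [0.0221 0.0323 0.0977] turn [ 0.0008 -0.0066 -0.0023]
tool axes in world
 [[ 0.99 -0.   -0.12]
 [ 0.12 -0.    0.99]
 [-0.   -1.   -0.  ]]
```

Call:
play_rows:
  deltas:
    - [0.003,0,0.01,0,0,0]
    - [0.008,0,0.03,0,-0.004,0]
    - [0.013,0,0.055,0,-0.006,0]
    - [0.018,0,0.08,0,-0.007,0]
    - [0.022,0,0.098,0,-0.007,0]
    - [0.022,0.01,0.098,0,-0.007,0]
    - [0.022,0.032,0.098,0,-0.007,0]
    - [0.022,0.055,0.098,0,-0.007,0]
    - [0.022,0.075,0.098,0,-0.007,0]
    - [0.022,0.085,0.098,0,-0.007,0]
    - [0.022,0.085,0.098,0,-0.007,0]

```text
t: 5.8
tcp_pos: [0.5066, 0.3375, 0.0564]
tool_rot: [0.706, 0.041, -0.044, -0.705]
force: [-1.1, -0.7, -1.3]
finger_gap: 0.702
```

```bash
python3 go.py .5067 .339 .022 1.693; python3 - <<'E'
from h import *
s=sense();print(s["force"],s["finger_gap"])
m=camera_model("wrist");i=snapshot("wrist")[:,:,::-1].copy()
draw(i,m,box(.466,.334,0,.122,.22,.17,.032),1,np.zeros(2),True)
draw(i,m,box(.466,.334,0.005,.122,.21,.16,.001),1,np.zeros(2),True)
cv2.imwrite("pics/w4.png",i)
cv2.imwrite("pics/scene2.png",snapshot("scene")[:,:,::-1])
crop("pics/scene2.png","pics/c10.png",350,205,120,130,5)
E
```

```text
t 5.8 tcp [0.5066 0.3375 0.0564] q6 [ 0.4   0.74  1.6  -0.    0.81 -1.29] shift [0.0004 0.0343 0.0015] turn [ 0.0015 -0.0024 -0.0044]
tool axes in world
 [[ 0.99 -0.   -0.12]
 [ 0.12 -0.    0.99]
 [-0.   -1.   -0.  ]]
[-1.12113148 -0.69353011 -1.32510347] 0.7017870913153952
```

View pics/w4.png

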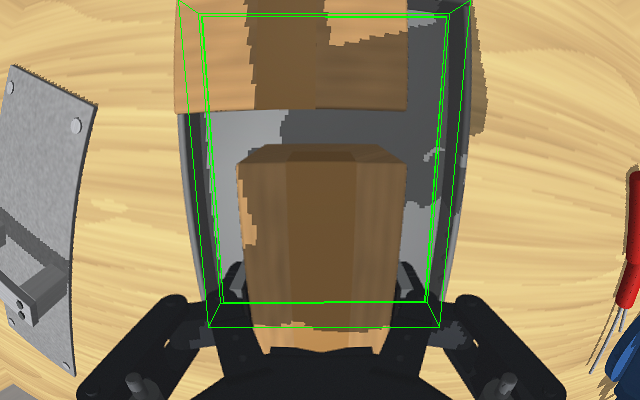

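View pics/c10.png

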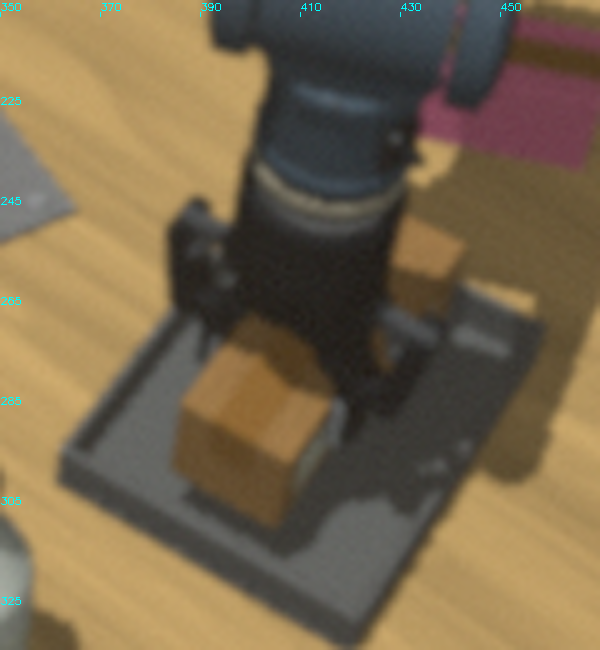

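The carton hangs inside the free part of the tray, clear of the walls on both sides. I'll lower it slowly.

Call:
play_rows:
  deltas:
    - [0,0.006,0.001,0,0,0]
    - [0,0.013,0.001,0,0,0]
    - [0,0.02,0.001,0,0,0]
    - [0,0.025,0.001,0,0,0]
    - [0,0.028,0.001,0,0,0]
    - [0,0.03,0.001,0,0,0]
    - [0,0.031,0.001,0,0,0]
    - [0,0.031,0.001,0,0,0]
    - [0,0.031,0.001,0,0,0]

```text
t: 6.8
tcp_pos: [0.5078, 0.3402, 0.0275]
tool_rot: [-0.706, -0.043, 0.043, 0.706]
force: [-0.1, -0.2, -2.0]
finger_gap: 0.695
```

Call:
play_rows:
  deltas:
    - [0,0.0005,0,0,0,0]
    - [0,0.001,0,0,0,0]
    - [0,0.001,0,0,0,0]

```text
t: 7.1
tcp_pos: [0.5076, 0.3401, 0.0264]
tool_rot: [-0.706, -0.043, 0.043, 0.706]
force: [0.4, -0.6, -2.1]
finger_gap: 0.697
```

Call:
play_rows:
  deltas:
    - [0,0.0005,0,0,0,0]
    - [0,0.001,0,0,0,0]
    - [0,0.0015,0,0,0,0]
    - [0,0.0015,0,0,0,0]

```text
t: 7.5
tcp_pos: [0.5076, 0.3401, 0.0247]
tool_rot: [0.706, 0.043, -0.043, -0.706]
force: [0.4, -0.3, -2.6]
finger_gap: 0.701
```

Call:
play_rows:
  deltas:
    - [0,0.0005,0,0,0,0]
    - [0,0.001,0,0,0,0]
    - [0,0.001,0,0,0,0]

```text
t: 7.8
tcp_pos: [0.5076, 0.3401, 0.0237]
tool_rot: [0.706, 0.043, -0.043, -0.706]
force: [0.3, 0.0, -2.2]
finger_gap: 0.695
```

Call:
play_rows:
  deltas:
    - [0,0.0005,0,0,0,0]
    - [0,0.001,0,0,0,0]
    - [0,0.001,0,0,0,0]

```text
t: 8.1
tcp_pos: [0.5077, 0.3401, 0.0232]
tool_rot: [-0.706, -0.043, 0.043, 0.706]
force: [-0.8, -0.1, 1.1]
finger_gap: 0.696
```

Call:
play_rows:
  deltas:
    - [0,0.0005,0,0,0,0]
    - [0,0.001,0,0,0,0]
    - [0,0.001,0,0,0,0]

```text
t: 8.4
tcp_pos: [0.5076, 0.3401, 0.0232]
tool_rot: [-0.706, -0.043, 0.043, 0.706]
force: [-2.6, -1.6, 8.9]
finger_gap: 0.7
```

Touchdown (vertical force went from -2 to +9 N). Releasing and rising.

Call:
play_rows:
  deltas:
    - [0,-0.0005,0,0,0,0]
    - [0,-0.001,0,0,0,0]
    - [0,-0.001,0,0,0,0]
    - [0,-0.001,0,0,0,0]
    - [0,-0.001,0,0,0,0]
  gripper: 0.078

```text
t: 8.9
tcp_pos: [0.5076, 0.3401, 0.0226]
tool_rot: [0.706, 0.043, -0.043, -0.706]
force: [-0.3, 0.2, -0.7]
finger_gap: 0.914
```

Call:
play_rows:
  deltas:
    - [0,-0.01,0,0,0,0]
    - [0,-0.03,0,0,0,0]
    - [0,-0.06,0,0,0,0]
    - [0,-0.1,0,0,0,0]
    - [0,-0.135,0,0,0,0]
    - [0,-0.135,0,0,0,0]

```text
t: 9.5
tcp_pos: [0.5111, 0.3418, 0.1641]
tool_rot: [-0.704, -0.047, 0.039, 0.707]
force: [0.6, -0.1, -0.8]
finger_gap: 0.912
```

```bash
python3 - <<'E'
from h import *
s=sense();print(s["t"],s["force"],s["finger_gap"])
m=camera_model("wrist");i=snapshot("wrist")[:,:,::-1].copy()
draw(i,m,box(.5017,.3384,0.005,.122,.112,.06,.058),1,np.zeros(2),True)
cv2.imwrite("pics/w5.png",i)
E
python3 go.py .44 -.2 .2 1.13
```

```text
9.5 [ 0.57347894 -0.13091725 -0.76074958] 0.9123350981361383
t 9.55 tcp [0.5095 0.341  0.1614] q6 [ 0.41  0.59  1.53 -0.    1.01 -1.28] shift [-0.1342 -0.0406 -0.5285] turn [-0.0039  0.5622  0.0062]
tool axes in world
 [[ 0.99  0.01 -0.12]
 [ 0.12  0.    0.99]
 [ 0.01 -1.    0.  ]]
```

View pics/w5.png

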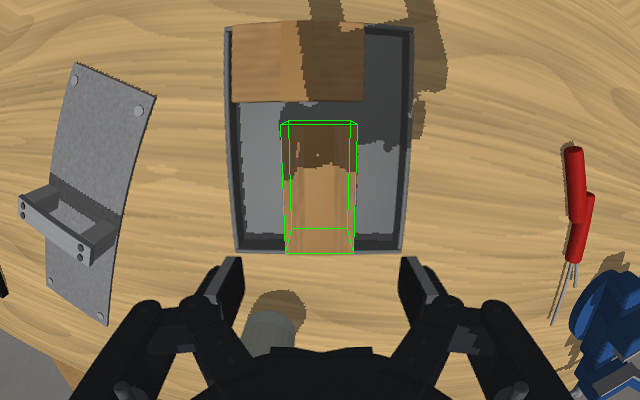

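Tall carton stands where planned in the tray. Now to the low carton, with a wrist look on the way.

Call:
play_rows:
  deltas:
    - [-0.003,-0.01,-0.015,0,0.03,0]
    - [-0.01,-0.025,-0.05,0,0.08,0]
    - [-0.02,-0.035,-0.1,0,0.13,0]
    - [-0.033,-0.04,-0.15,0,0.18,0]
    - [-0.046,-0.04,-0.2,0,0.23,0]
    - [-0.059,-0.04,-0.25,0,0.28,0]
    - [-0.072,-0.04,-0.3,0,0.33,0]
    - [-0.085,-0.04,-0.35,0,0.38,0]
    - [-0.098,-0.04,-0.4,0,0.43,0]
    - [-0.11,-0.04,-0.45,0,0.48,0]
    - [-0.124,-0.04,-0.5,0,0.53,0]
    - [-0.134,-0.04,-0.528,0,0.562,0]

```text
t: 10.75
tcp_pos: [0.4363, -0.2025, 0.1969]
tool_rot: [-0.689, 0.157, -0.155, 0.69]
force: [-0.1, -0.2, 0.4]
finger_gap: 0.914
```

Call:
play_rows:
  deltas:
    - [0,0,0,0,0,0]
    - [0,0,0,0,0,0]
    - [0,0,0,0,0,0]
  gripper: 0.085

```text
t: 11.05
tcp_pos: [0.4372, -0.1989, 0.1971]
tool_rot: [-0.689, 0.156, -0.154, 0.691]
force: [-0.1, 0.6, 0.3]
finger_gap: 0.994
```

```bash
python3 - <<'E'
from h import *
s=sense();print(s["t"],s["tcp_pos"],s["finger_gap"])
m=camera_model("wrist");np.save("w6.npy",m["camera_from_world"]);i=snapshot("wrist")[:,:,::-1].copy()
cv2.imwrite("pics/w6.png",i)
draw(i,m,box(.4234,-.3464,0.006,-.4406,.12,.062,.044),1,np.zeros(2),True)
draw(i,m,box(.5806,.0299,.0,-.349,.36,.136,.006),1,np.zeros(2),True,(0,0,255))
cv2.imwrite("pics/w6d.png",i)
E
```

```text
11.05 [ 0.4372035  -0.1989046   0.19708928] 0.9944735068133262
```

View pics/w6d.png

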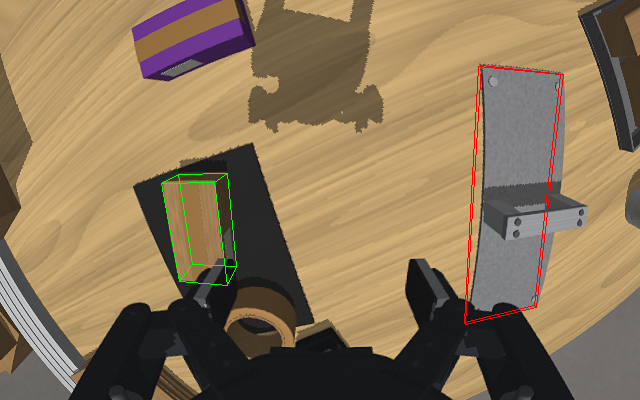

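```bash
python3 go.py .423 -.346 .13 1.13
```

```text
t 11.1 tcp [ 0.4376 -0.1986  0.1973] q6 [-0.66  0.39  1.82  0.    0.94 -1.79] shift [ 0.0497  0.067  -0.1396] turn [-0.0007  0.0011 -0.0025]
tool axes in world
 [[ 0.9  -0.    0.43]
 [-0.43  0.    0.9 ]
 [-0.   -1.    0.  ]]
```

Call:
play_rows:
  deltas:
    - [0.005,0.006,-0.014,0,0,0]
    - [0.015,0.02,-0.04,0,0,0]
    - [0.027,0.037,-0.075,0,0,0]
    - [0.04,0.054,-0.11,0,0,0]
    - [0.048,0.065,-0.135,0,0,0]
    - [0.05,0.067,-0.14,0,0,0]
    - [0.05,0.067,-0.14,0,0,0]
    - [0.05,0.067,-0.14,0,0,0]

```text
t: 11.9
tcp_pos: [0.424, -0.3469, 0.1308]
tool_rot: [-0.69, 0.154, -0.154, 0.69]
force: [-1.3, 0.7, -0.8]
finger_gap: 0.994
```

```bash
python3 - <<'E'
from h import *
s=sense();print(s["t"],s["tcp_pos"],s["finger_gap"])
m=camera_model("wrist");np.save("w7.npy",m["camera_from_world"]);i=snapshot("wrist")[:,:,::-1].copy()
cv2.imwrite("pics/w7.png",i)
crop("pics/w7.png","pics/c11.png",190,100,260,200,3)
i=cv2.imread("pics/c11.png")
draw(i,m,box(.4234,-.3464,0.006,-.4406,.12,.062,.044),3,np.array([190,100]),True)
cv2.imwrite("pics/c11d.png",i)
E
```

```text
11.9 [ 0.42395682 -0.34688295  0.13082916] 0.9936188303360237
```

View pics/c11d.png

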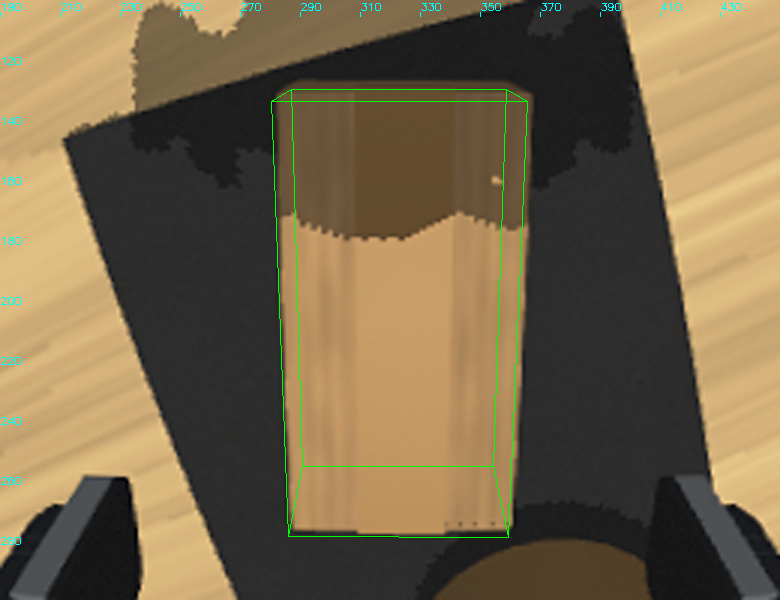

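View pics/w7.png

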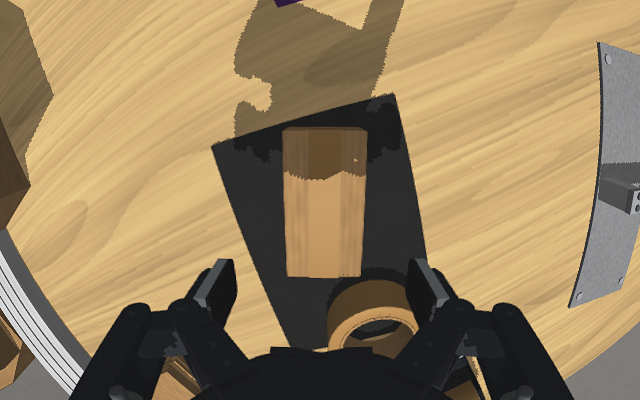

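The overlay is within 2 mm of the real carton (top corners about (284,132) and (367,131)). Descending and gripping.

Call:
play_rows:
  deltas:
    - [0,0.015,0,0,0,0]
    - [0,0.04,0,0,0,0]
    - [0,0.065,0,0,0,0]
    - [0,0.09,0,0,0,0]
    - [0,0.105,0,0,0,0]
    - [0,0.112,0,0,0,0]
    - [0,0.112,0,0,0,0]
    - [0,0.112,0,0,0,0]

```text
t: 12.75
tcp_pos: [0.4245, -0.3481, 0.0197]
tool_rot: [0.69, -0.154, 0.155, -0.69]
force: [0.8, 0.1, -1.1]
finger_gap: 0.994
```

Call:
play_rows:
  deltas:
    - [0,0,0,0,0,0]
    - [0,0,0,0,0,0]
    - [0,0,0,0,0,0]
    - [0,0,0,0,0,0]
    - [0,0,0,0,0,0]
    - [0,0,0,0,0,0]
    - [0,0,0,0,0,0]
    - [0,0,0,0,0,0]
  gripper: 0.05
  force: 22

```text
t: 13.55
tcp_pos: [0.4244, -0.3481, 0.0199]
tool_rot: [0.69, -0.154, 0.155, -0.69]
force: [1.6, 2.3, 6.1]
finger_gap: 0.721
```

Call:
play_rows:
  deltas:
    - [0,-0.003,0,0,0,0]
    - [0,-0.01,0,0,0,0]
    - [0,-0.025,0,0,0,0]
    - [0,-0.05,0,0,0,0]
    - [0,-0.08,0,0,0,0]
    - [0,-0.11,0,0,0,0]
    - [0,-0.12,0,0,0,0]
    - [0,-0.12,0,0,0,0]

```text
t: 14.35
tcp_pos: [0.4244, -0.349, 0.1401]
tool_rot: [0.691, -0.154, 0.156, -0.689]
force: [-0.5, -0.7, -3.7]
finger_gap: 0.724
```

```bash
cat > fit3.py <<'E'
from fit import *
V=dict(W);V["camera_from_world"]=np.load("w3.npy")
W6=dict(W);W6["camera_from_world"]=np.load("w6.npy")
v=lambda i,a,b:(V,True,i,(a,b))
u=lambda i,a,b:(W6,True,i,(a,b))
E
python3 - <<'E'
from h import *
# wrist pose of w0 must be recalculated: print only
s=sense();print(s["t"],s["tcp_pos"],s["force"],s["finger_gap"])
m=camera_model("wrist");np.save("w8.npy",m["camera_from_world"]);i=snapshot("wrist")[:,:,::-1].copy()
cv2.imwrite("pics/w8.png",i)
crop("pics/w6.png","pics/c12.png",455,50,150,150,4)
E
```

```text
14.35 [ 0.42440776 -0.34895147  0.1401464 ] [-0.45564493 -0.73239787 -3.7241162 ] 0.7242902418297359
```

View pics/w8.png

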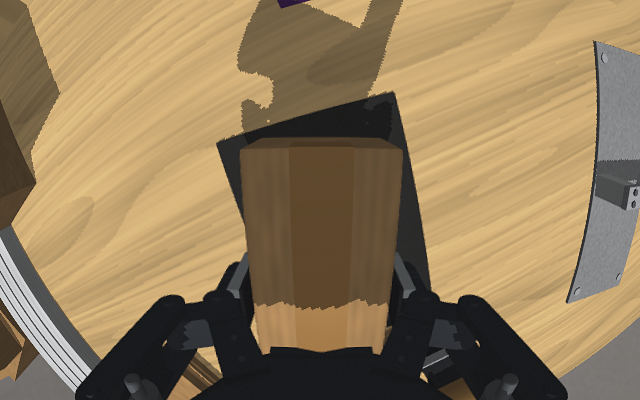

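View pics/c12.png

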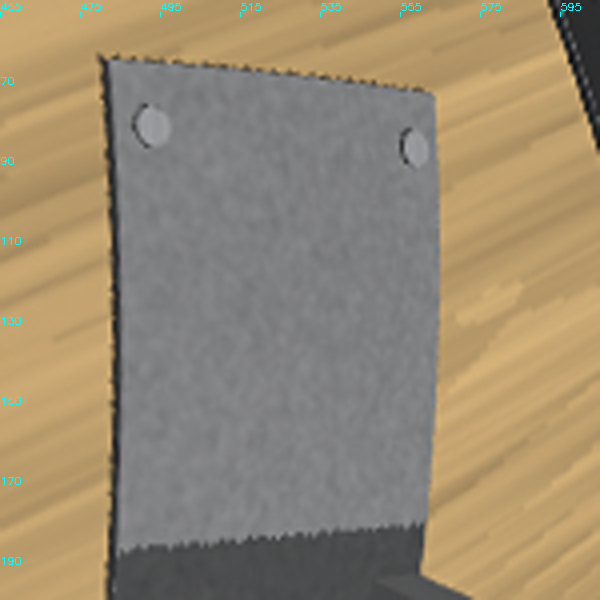

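```bash
cat >> fit3.py <<'E'
W0=dict(W);W0["camera_from_world"]=np.array([[ 9.99996301e-01,7.07967176e-04,-2.62598418e-03,-6.22930794e-01],[-1.47465983e-03,9.52418483e-01,-3.04789860e-01,4.13829323e-02],[2.28525465e-03,3.04792605e-01,9.52416004e-01,-3.81559298e-01],[0,0,0,1]])
z=lambda i,a,b:(W0,True,i,(a,b))
D=(.36,.136,.006);g=[.58,.03,-.35]
a=[z(7,171,55.3),z(6,146,155.7),z(4,440,149),z(5,398,242)]
b=[v(6,128,70.7),v(7,239.3,118.7)];c=[u(6,481.7,65),u(7,563.2,73.5)]
fit("w0",a,D,0,g);fit("w3",b,D,0,g);fit("w6",c,D,0,g);fit("all",a+b+c,D,0,g)
E
python3 fit3.py;python3 go.py .50 .06 .14 1.222
```

```text
w0 [ 0.5802  0.0304 -0.3478] res px [[-0.1, 0.2], [-0.4, -0.3], [0.4, -0.6], [0.1, 1.0]]
w3 [ 0.5805  0.0331 -0.3421] res px [[-0.5, -0.2], [0.3, 0.1]]
w6 [ 0.5808  0.0319 -0.3456] res px [[0.0, -0.0], [-0.0, 0.0]]
all [ 0.5802  0.0312 -0.349 ] res px [[0.0, -0.5], [-0.5, -1.0], [0.4, -1.0], [0.0, 0.6], [-0.9, -0.4], [-0.7, 0.7], [-0.2, -0.5], [-0.1, -0.1]]
t 14.4 tcp [ 0.4237 -0.3481  0.1388] q6 [-0.89  0.55  1.71 -0.    0.87 -2.02] shift [-0.1052 -0.0013  0.4016] turn [ 0.0002 -0.0921  0.0002]
tool axes in world
 [[ 0.9   0.    0.43]
 [-0.43 -0.    0.9 ]
 [ 0.   -1.   -0.  ]]
```

```bash
python3 go.py .4886 .0645 .12 1.224
```

```text
t 14.4 tcp [ 0.4237 -0.3481  0.1388] q6 [-0.89  0.55  1.71 -0.    0.87 -2.02] shift [-0.1174  0.0187  0.4008] turn [ 0.0002 -0.0941  0.0002]
tool axes in world
 [[ 0.9   0.    0.43]
 [-0.43 -0.    0.9 ]
 [ 0.   -1.   -0.  ]]
```

Call:
play_rows:
  deltas:
    - [-0.003,0,0.01,0,0,0]
    - [-0.009,0,0.03,0,-0.005,0]
    - [-0.02,0,0.068,0,-0.015,0]
    - [-0.033,0,0.112,0,-0.025,0]
    - [-0.046,0,0.157,0,-0.035,0]
    - [-0.059,0,0.202,0,-0.045,0]
    - [-0.072,0,0.247,0,-0.055,0]
    - [-0.085,0,0.292,0,-0.065,0]
    - [-0.098,0.005,0.335,0,-0.075,0]
    - [-0.109,0.01,0.372,0,-0.085,0]
    - [-0.116,0.018,0.395,0,-0.094,0]
    - [-0.117,0.019,0.401,0,-0.094,0]

```text
t: 15.6
tcp_pos: [0.4866, 0.0677, 0.1176]
tool_rot: [-0.697, 0.123, -0.118, 0.697]
force: [-0.1, -0.8, -3.7]
finger_gap: 0.724
```

Call:
play_rows:
  deltas:
    - [0,0.01,0,0,0,0]
    - [0,0.03,0,0,0,0]
    - [0,0.05,0,0,0,0]
    - [0,0.06,0,0,0,0]
    - [0,0.06,0,0,0,0]
    - [0,0.06,0,0,0,0]

```text
t: 16.2
tcp_pos: [0.4893, 0.0637, 0.0597]
tool_rot: [0.696, -0.123, 0.122, -0.696]
force: [0.9, -0.0, -4.1]
finger_gap: 0.723
```

```bash
python3 go.py .4886 .0645 .02 1.224; python3 - <<'E'
from h import *
m=camera_model("wrist");i=snapshot("wrist")[:,:,::-1].copy()
print(sense()["force"])
draw(i,m,box(.5803,.0313,0,-.347,.36,.136,.006),1,np.zeros(2),True)
cv2.imwrite("pics/w9.png",i)
E
```

```text
t 16.2 tcp [0.4893 0.0637 0.0597] q6 [-0.1   0.65  1.9  -0.    0.6  -1.32] shift [-0.0009  0.0397  0.0005] turn [ 0.0002 -0.0012 -0.0004]
tool axes in world
 [[ 0.94 -0.    0.34]
 [-0.34 -0.    0.94]
 [-0.   -1.   -0.  ]]
[ 1.05992321  0.47786916 -3.3100755 ]
```

View pics/w9.png

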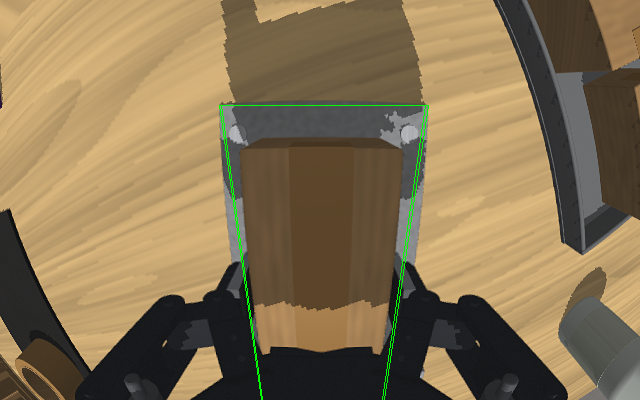

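The carton sits centred on the plate and parallel to it. Lowering.

Call:
play_rows:
  deltas:
    - [0,0.006,0,0,0,0]
    - [0,0.015,0,0,0,0]
    - [0,0.025,0,0,0,0]
    - [0,0.031,0,0,0,0]
    - [0,0.034,0,0,0,0]
    - [0,0.036,0,0,0,0]
    - [0,0.037,0,0,0,0]
    - [0,0.0375,0,0,0,0]
    - [0,0.0375,0,0,0,0]

```text
t: 17.15
tcp_pos: [0.4894, 0.0644, 0.0224]
tool_rot: [-0.696, 0.122, -0.122, 0.697]
force: [0.3, -0.1, -3.5]
finger_gap: 0.723
```

Call:
play_rows:
  deltas:
    - [0,0.0005,0,0,0,0]
    - [0,0.001,0,0,0,0]
    - [0,0.001,0,0,0,0]

```text
t: 17.45
tcp_pos: [0.4893, 0.0644, 0.0214]
tool_rot: [-0.696, 0.122, -0.122, 0.697]
force: [0.5, -0.7, -3.6]
finger_gap: 0.718
```

Call:
play_rows:
  deltas:
    - [0,0.0005,0,0,0,0]
    - [0,0.001,0,0,0,0]
    - [0,0.001,0,0,0,0]

```text
t: 17.75
tcp_pos: [0.4892, 0.0644, 0.0202]
tool_rot: [0.697, -0.122, 0.122, -0.697]
force: [-0.8, 0.5, -4.1]
finger_gap: 0.719
```

Call:
play_rows:
  deltas:
    - [0,0.0005,0,0,0,0]
    - [0,0.0005,0,0,0,0]

```text
t: 17.95
tcp_pos: [0.4892, 0.0644, 0.02]
tool_rot: [-0.697, 0.122, -0.122, 0.697]
force: [-0.2, -0.7, -2.2]
finger_gap: 0.722
```

Call:
play_rows:
  deltas:
    - [0,0.0005,0,0,0,0]
    - [0,0.0005,0,0,0,0]

```text
t: 18.15
tcp_pos: [0.4893, 0.0644, 0.02]
tool_rot: [-0.696, 0.122, -0.122, 0.697]
force: [-1.5, 0.2, 4.6]
finger_gap: 0.721
```

Call:
play_rows:
  deltas:
    - [0,0.0005,0,0,0,0]
    - [0,0.0005,0,0,0,0]

```text
t: 18.35
tcp_pos: [0.4892, 0.0644, 0.0199]
tool_rot: [-0.696, 0.122, -0.122, 0.697]
force: [-2.3, 0.0, 9.9]
finger_gap: 0.722
```

Down. Release and rise.

Call:
play_rows:
  deltas:
    - [0,-0.001,0,0,0,0]
    - [0,-0.001,0,0,0,0]
    - [0,-0.001,0,0,0,0]
    - [0,-0.001,0,0,0,0]
    - [0,-0.001,0,0,0,0]
  gripper: 0.08

```text
t: 18.85
tcp_pos: [0.4892, 0.0644, 0.0196]
tool_rot: [-0.696, 0.122, -0.122, 0.697]
force: [0.5, 1.0, 0.2]
finger_gap: 0.935
```

Call:
play_rows:
  deltas:
    - [0,-0.01,0,0,0,0]
    - [0,-0.03,0,0,0,0]
    - [0,-0.06,0,0,0,0]
    - [0,-0.085,0,0,0,0]
    - [0,-0.085,0,0,0,0]
    - [0,-0.085,0,0,0,0]

```text
t: 19.45
tcp_pos: [0.4895, 0.0644, 0.1056]
tool_rot: [-0.696, 0.121, -0.123, 0.697]
force: [0.4, -1.0, -0.8]
finger_gap: 0.935
```

```bash
python3 - <<'E'
from h import *
s=sense();print(s["t"],s["tcp_pos"],s["q"].round(2))
m=camera_model("wrist");i=snapshot("wrist")[:,:,::-1].copy()
cv2.imwrite("pics/w10.png",i)
crop("pics/w10.png","pics/c13.png",190,70,260,190,3);i=cv2.imread("pics/c13.png")
c=np.array([.5803,.0313])-.1*np.array([.940,-.340])
o=np.array([190,70])
draw(i,m,box(*c,0.006,-.347,.12,.062,.044),3,o,True)
draw(i,m,box(.5803,.0313,.056,-.347,.028,.136,.01),3,o,True,(0,0,255))
cv2.imwrite("pics/c13d.png",i)
E
```

```text
19.45 [0.48946791 0.06442967 0.10556642] [-0.1   0.56  1.87  0.    0.71 -1.32]
```

View pics/c13d.png

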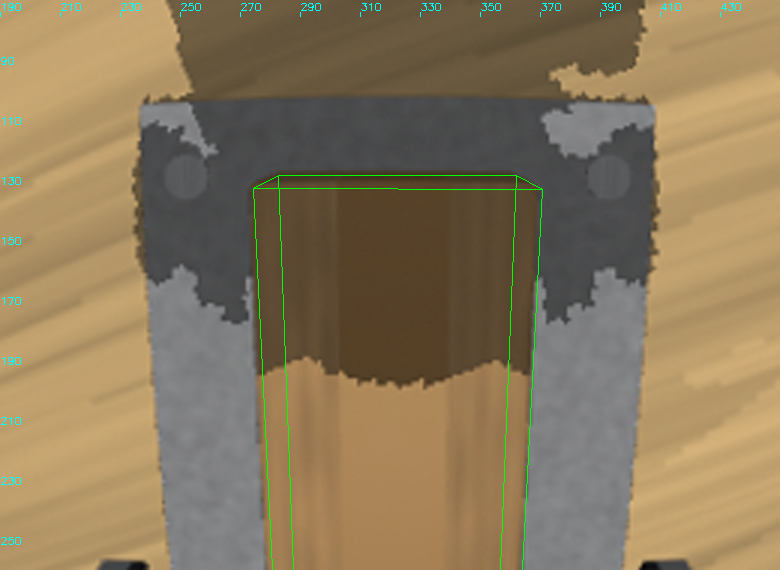

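Low carton lies at lane x ≈ -0.100, within 2 mm of the middle and straight. Next I go behind it with the fingers part-closed so both make contact on the rear face.

```bash
python3 go.py .4045 .0949 .1056 1.224
```

```text
t 19.5 tcp [0.4888 0.0645 0.1048] q6 [-0.1   0.56  1.87  0.    0.71 -1.32] shift [-0.0896 -0.0008 -0.    ] turn [ 0.0001 -0.     -0.0003]
tool axes in world
 [[ 0.94 -0.    0.34]
 [-0.34  0.    0.94]
 [-0.   -1.   -0.  ]]
```

Call:
play_rows:
  deltas:
    - [-0.01,0,0,0,0,0]
    - [-0.035,0,0,0,0,0]
    - [-0.065,0,0,0,0,0]
    - [-0.085,0,0,0,0,0]
    - [-0.09,0,0,0,0,0]
    - [-0.09,0,0,0,0,0]
    - [-0.09,0,0,0,0,0]
  gripper: 0.03

```text
t: 20.2
tcp_pos: [0.406, 0.0948, 0.1046]
tool_rot: [-0.696, 0.122, -0.123, 0.697]
force: [0.2, -0.6, 0.3]
finger_gap: 0.352
```

Call:
play_rows:
  deltas:
    - [0,0.01,0,0,0,0]
    - [0,0.035,0,0,0,0]
    - [0,0.06,0,0,0,0]
    - [0,0.078,0,0,0,0]
    - [0,0.085,0,0,0,0]
    - [0,0.085,0,0,0,0]
    - [0,0.085,0,0,0,0]

```text
t: 20.9
tcp_pos: [0.4054, 0.0948, 0.02]
tool_rot: [-0.696, 0.122, -0.122, 0.697]
force: [-0.8, 0.4, 0.4]
finger_gap: 0.353
```

```bash
python3 - <<'E'
from h import *
s=sense();d=s["tcp_pos"]-[.5803,.0313,0];print(s["t"],s["tcp_pos"],s["finger_gap"],"lane",d[:2]@[.9404,-.3401],d[:2]@[.3401,.9404],s["force"])
cv2.imwrite("pics/side3.png",snapshot("side")[:,:,::-1])
crop("pics/side3.png","pics/c14.png",270,130,150,100,5)
cv2.imwrite("pics/w11.png",snapshot("wrist")[:,:,::-1])
E
```

```text
20.9 [0.40541496 0.09482031 0.02003658] 0.3530609455540693 lane -0.18606514746443478 0.00025609791369180526 [-0.75559178  0.44489174  0.3594835 ]
```

View pics/c14.png

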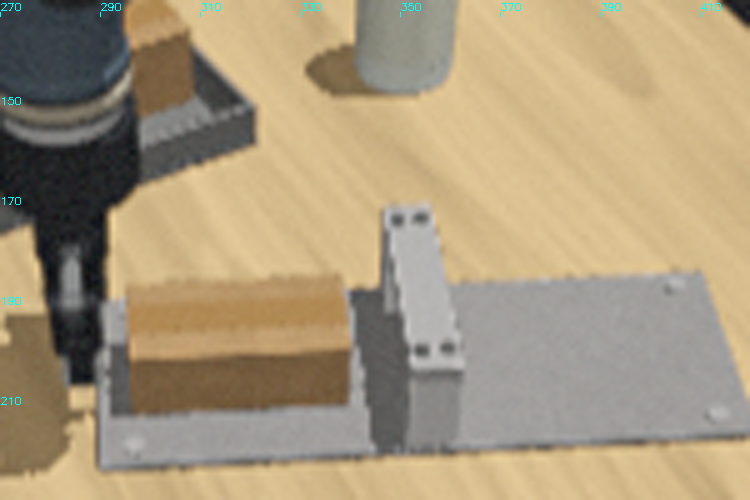

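View pics/w11.png

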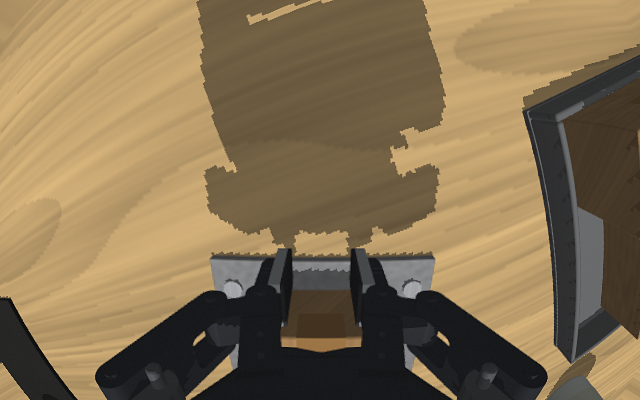

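The fingers stand behind the carton's rear face, clear of the plate. I'll push slowly up to contact and under the bar.

Call:
play_rows:
  deltas:
    - [0.004,0,0,0,0,0]
    - [0.008,0,0,0,0,0]
    - [0.011,0,0,0,0,0]
    - [0.014,0,0,0,0,0]
    - [0.017,0,0,0,0,0]
    - [0.021,0,0,0,0,0]
    - [0.026,0,0,0,0,0]
    - [0.031,0,0,0,0,0]
    - [0.036,0,0,0,0,0]
    - [0.04,0,0,0,0,0]
    - [0.04,0,0,0,0,0]

```text
t: 22.1
tcp_pos: [0.4442, 0.081, 0.0198]
tool_rot: [-0.696, 0.121, -0.123, 0.697]
force: [-0.3, -0.1, -0.6]
finger_gap: 0.352
```

```bash
python3 - <<'E'
from h import *
s=sense();d=s["tcp_pos"]-[.5803,.0313,0];print(s["t"],s["tcp_pos"],s["finger_gap"],"lane",d[:2]@[.9404,-.3401],d[:2]@[.3401,.9404],s["force"])
cv2.imwrite("pics/side4.png",snapshot("side")[:,:,::-1])
crop("pics/side4.png","pics/c15.png",270,130,150,100,5)
E
```

```text
22.1 [0.44423602 0.08096922 0.01978516] 0.352060111759367 lane -0.14484706738828998 0.0004335805263246625 [-0.3468273  -0.10374719 -0.63806528]
```

View pics/c15.png

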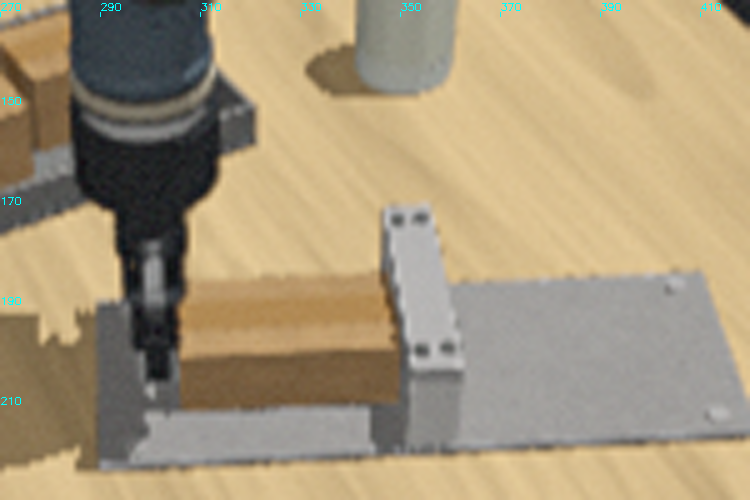

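The carton is travelling straight, its front edge just at the bar. Continuing.

Call:
play_rows:
  deltas:
    - [0.004,0,0,0,0,0]
    - [0.01,0,0,0,0,0]
    - [0.016,0,0,0,0,0]
    - [0.022,0,0,0,0,0]
    - [0.028,0,0,0,0,0]
    - [0.034,0,0,0,0,0]
    - [0.039,0,0,0,0,0]
    - [0.042,0,0,0,0,0]
    - [0.042,0,0,0,0,0]

```text
t: 23.05
tcp_pos: [0.4831, 0.0668, 0.0199]
tool_rot: [-0.696, 0.121, -0.123, 0.697]
force: [-1.1, -0.8, 0.4]
finger_gap: 0.352
```

```bash
python3 - <<'E'
from h import *
s=sense();d=s["tcp_pos"]-[.5803,.0313,0];print(s["t"],s["tcp_pos"],s["finger_gap"],"lane",d[:2]@[.9404,-.3401],d[:2]@[.3401,.9404],s["force"])
cv2.imwrite("pics/side5.png",snapshot("side")[:,:,::-1])
crop("pics/side5.png","pics/c16.png",270,130,150,100,5)
cv2.imwrite("pics/scene5.png",snapshot("scene")[:,:,::-1])
crop("pics/scene5.png","pics/c17.png",225,180,150,120,5)
E
```

```text
23.05 [0.48311557 0.06678907 0.0198512 ] 0.35222128405558595 lane -0.10346207400140148 0.0003214943439701825 [-1.13377067 -0.82362464  0.41014927]
```

View pics/c16.png

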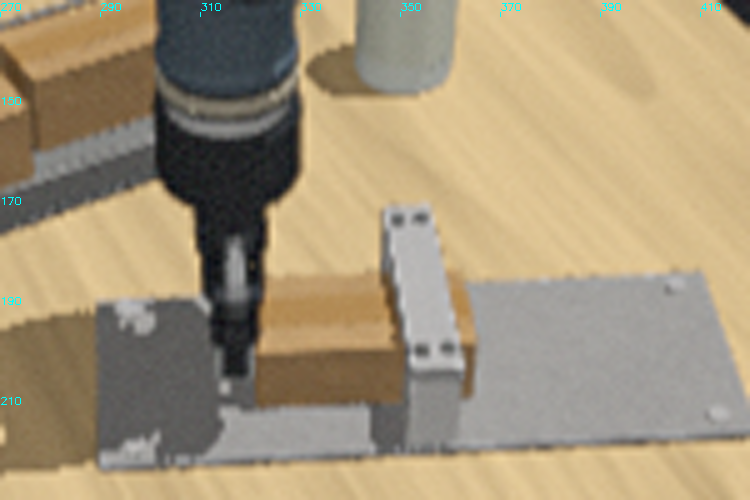

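View pics/c17.png

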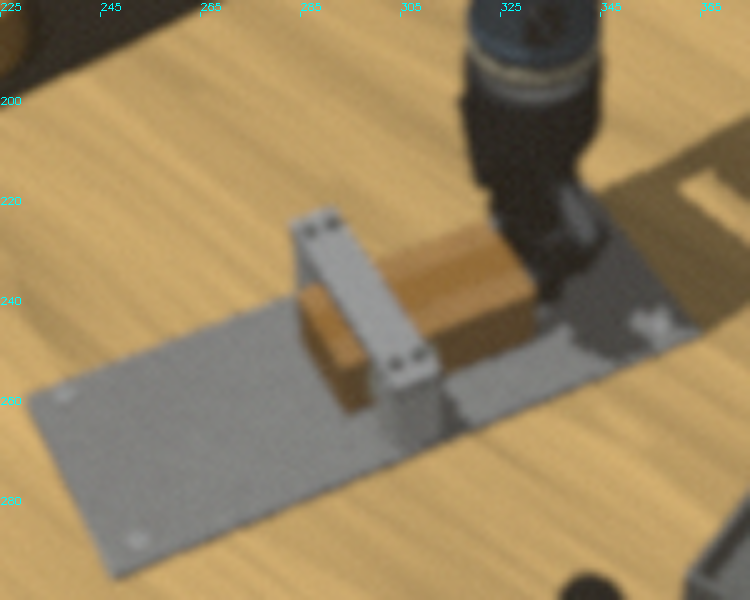

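The front half is under the bar, straight. Continuing to lane centre ≈ +0.028.

Call:
play_rows:
  deltas:
    - [0.004,0,0,0,0,0]
    - [0.01,0,0,0,0,0]
    - [0.016,0,0,0,0,0]
    - [0.022,0,0,0,0,0]
    - [0.028,0,0,0,0,0]
    - [0.034,0,0,0,0,0]
    - [0.04,0,0,0,0,0]
    - [0.046,0,0,0,0,0]
    - [0.052,0,0,0,0,0]
    - [0.057,0,0,0,0,0]
    - [0.06,0,0,0,0,0]
    - [0.06,0,0,0,0,0]

```text
t: 24.35
tcp_pos: [0.5394, 0.0464, 0.0199]
tool_rot: [-0.696, 0.121, -0.123, 0.697]
force: [0.2, -0.2, 1.0]
finger_gap: 0.352
```

Call:
play_rows:
  deltas:
    - [-0.005,0,0,0,0,0]
    - [-0.012,0,0,0,0,0]
    - [-0.012,-0.01,0,0,0,0]
    - [-0.012,-0.04,0,0,0,0]
    - [-0.012,-0.075,0,0,0,0]
    - [-0.012,-0.11,0,0,0,0]
    - [-0.012,-0.12,0,0,0,0]
    - [-0.012,-0.12,0,0,0,0]

```text
t: 25.15
tcp_pos: [0.528, 0.0508, 0.1421]
tool_rot: [-0.696, 0.12, -0.124, 0.697]
force: [0.4, 0.5, 0.0]
finger_gap: 0.353
```

```bash
python3 - <<'E'
from h import *
s=sense();d=s["tcp_pos"]-[.5803,.0313,0];print(s["t"],s["tcp_pos"],s["finger_gap"],"lane",d[:2]@[.9404,-.3401],d[:2]@[.3401,.9404],s["force"])
for n in ("side","scene"): cv2.imwrite(f"pics/{n}6.png",snapshot(n)[:,:,::-1])
m=camera_model("wrist");i=snapshot("wrist")[:,:,::-1].copy()
c=np.array([.5803,.0313])+.028*np.array([.940,-.340])
draw(i,m,box(*c,0.006,-.347,.12,.062,.044),1,np.zeros(2),True)
cv2.imwrite("pics/w12.png",i)
crop("pics/scene6.png","pics/c18.png",225,180,150,120,5)
i=cv2.imread("pics/c18.png");draw(i,camera_model("scene"),box(*c,0.006,-.347,.12,.062,.044),5,np.array([225,180]));cv2.imwrite("pics/c18.png",i)
E
```

```text
25.15 [0.52802089 0.05079609 0.14207228] 0.35316414681086344 lane -0.055793899237451504 0.0005539956884742603 [0.43383331 0.53940308 0.00153054]
```

View pics/w12.png

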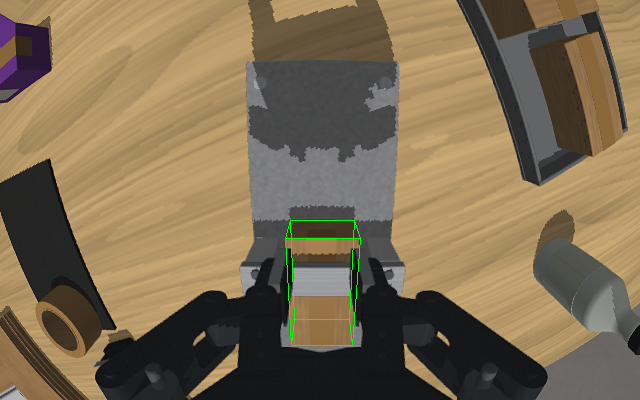

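View pics/c18.png

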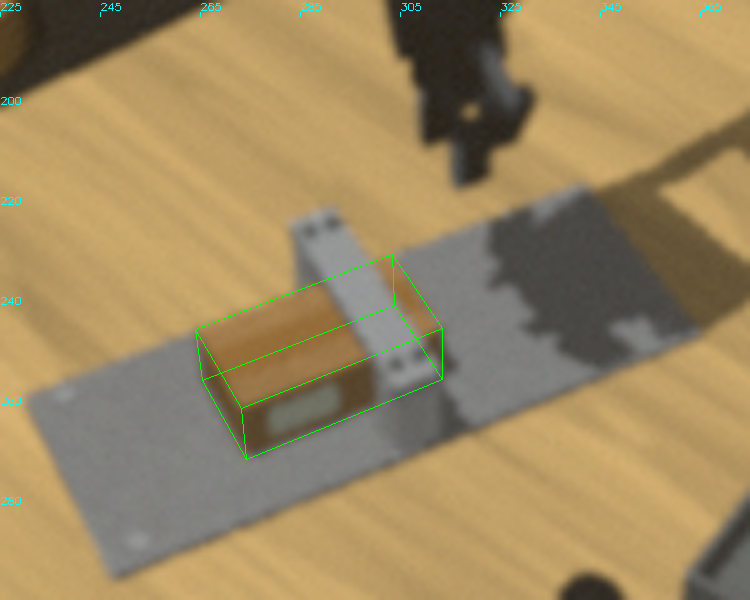

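Overlay at lane centre +0.028 matches in both views: straight, flat, more than half beyond. Now I'll regrip on the far side of the bar. First a quick check of clearance to the bottle and dispenser.

```bash
python3 - <<'E'
from h import *
S=camera_model("side")
for n,u,v in(("bottle",350,143),("disp near",435,278),("disp far",505,262),("disp left",445,287)):
    p=onz(S,u,v,0);d=p-[.5803,.0313,0];print(n,p.round(3),"lane",d[:2]@[.9404,-.3401],d[:2]@[.3401,.9404])
E
python3 go.py .6367 .0109 .1421 1.224
```

```text
bottle [0.709 0.298 0.   ] lane 0.029932842480583376 0.294864625630112
disp near [ 0.642 -0.277  0.   ] lane 0.16284866540796447 -0.2690790489769344
disp far [ 0.827 -0.307  0.   ] lane 0.34677013580790145 -0.23483923820427338
disp left [ 0.648 -0.308  0.   ] lane 0.17891947750072715 -0.29558757811787845
t 25.3 tcp [0.5257 0.0509 0.1388] q6 [-0.12  0.53  1.76 -0.    0.85 -1.34] shift [ 1.179e-01 -3.600e-03  1.000e-04] turn [ 0.0006 -0.     -0.0024]
tool axes in world
 [[ 0.94 -0.    0.34]
 [-0.34  0.    0.94]
 [-0.   -1.   -0.  ]]
```

Plenty of room.

Call:
play_rows:
  deltas:
    - [0.01,0,0,0,0,0]
    - [0.035,0,0,0,0,0]
    - [0.065,0,0,0,0,0]
    - [0.095,0,0,0,0,0]
    - [0.113,0,0,0,0,0]
    - [0.118,0,0,0,0,0]
    - [0.118,0,0,0,0,0]
    - [0.118,0,0,0,0,0]
  gripper: 0.085

```text
t: 26.1
tcp_pos: [0.6363, 0.0111, 0.1387]
tool_rot: [-0.696, 0.123, -0.121, 0.697]
force: [-0.4, -0.1, 0.5]
finger_gap: 0.995
```

Call:
play_rows:
  deltas:
    - [0,0.015,0,0,0,0]
    - [0,0.04,0,0,0,0]
    - [0,0.07,0,0,0,0]
    - [0,0.095,0,0,0,0]
    - [0,0.111,0,0,0,0]
    - [0,0.117,0,0,0,0]
    - [0,0.117,0,0,0,0]
    - [0,0.117,0,0,0,0]

```text
t: 26.9
tcp_pos: [0.6385, 0.0107, 0.0236]
tool_rot: [-0.697, 0.121, -0.123, 0.697]
force: [1.1, -0.2, 0.6]
finger_gap: 0.997
```

```bash
python3 - <<'E'
from h import *
s=sense();d=s["tcp_pos"]-[.5803,.0313,0];print(s["t"],s["tcp_pos"],s["finger_gap"],"lane",d[:2]@[.9404,-.3401],d[:2]@[.3401,.9404],s["force"])
cv2.imwrite("pics/w13.png",snapshot("wrist")[:,:,::-1])
E
```

```text
26.9 [0.63851061 0.01066699 0.02363841] 0.997303040148222 lane 0.061758542547846074 0.00039414642565799816 [ 1.12347821 -0.2490171   0.58786913]
```

View pics/w13.png

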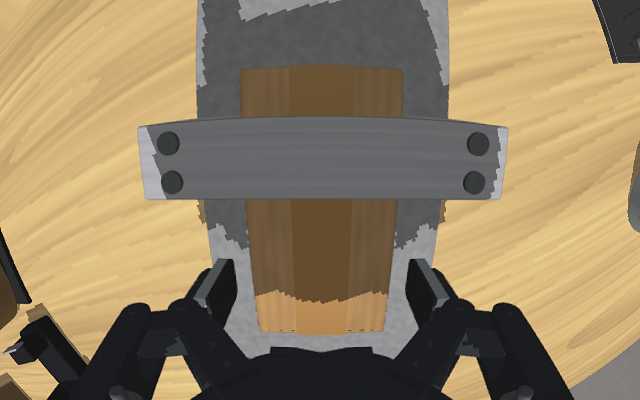

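Fingers straddle the exposed end beyond the bar. Grip lightly and draw it on along the lane.

Call:
play_rows:
  deltas:
    - [0,0.001,0,0,0,0]
    - [0,0.001,0,0,0,0]
    - [0,0.001,0,0,0,0]
    - [0,0.001,0,0,0,0]
    - [0,0.001,0,0,0,0]
    - [0,0.001,0,0,0,0]
    - [0,0.001,0,0,0,0]
    - [0,0.001,0,0,0,0]
  gripper: 0.055
  force: 20

```text
t: 27.75
tcp_pos: [0.6385, 0.0107, 0.0229]
tool_rot: [-0.696, 0.121, -0.123, 0.697]
force: [0.3, 0.1, 5.6]
finger_gap: 0.718
```

Call:
play_rows:
  deltas:
    - [0.003,0,0,0,0,0]
    - [0.008,0,0,0,0,0]
    - [0.014,0,0,0,0,0]
    - [0.021,0,0,0,0,0]
    - [0.028,0,0,0,0,0]
    - [0.035,0,0,0,0,0]
    - [0.042,0,0,0,0,0]
    - [0.049,0,0,0,0,0]
    - [0.056,0,0,0,0,0]
    - [0.063,0,0,0,0,0]
    - [0.069,0,0,0,0,0]
    - [0.074,0,0,0,0,0]

```text
t: 28.95
tcp_pos: [0.7052, -0.0135, 0.0229]
tool_rot: [-0.696, 0.124, -0.12, 0.697]
force: [-7.5, 2.5, 11.1]
finger_gap: 0.722
```

Call:
play_rows:
  deltas:
    - [0,0,0,0,0,0]
    - [0,0,0,0,0,0]
    - [0,0,0,0,0,0]

```text
t: 29.25
tcp_pos: [0.7066, -0.014, 0.0229]
tool_rot: [-0.696, 0.123, -0.121, 0.697]
force: [-3.5, 2.3, 6.6]
finger_gap: 0.722
```

```bash
python3 - <<'E'
from h import *
s=sense();d=s["tcp_pos"]-[.5803,.0313,0];print(s["t"],s["tcp_pos"],s["finger_gap"],"lane",d[:2]@[.9404,-.3401],d[:2]@[.3401,.9404],s["force"])
cv2.imwrite("pics/side7.png",snapshot("side")[:,:,::-1])
crop("pics/side7.png","pics/c19.png",280,130,150,100,5)
E
```

```text
29.25 [ 0.70663102 -0.01399346  0.02290582] 0.7215377510182573 lane 0.13420599946813688 0.00037120723743483045 [-3.52596269  2.28720547  6.60195798]
```

View pics/c19.png

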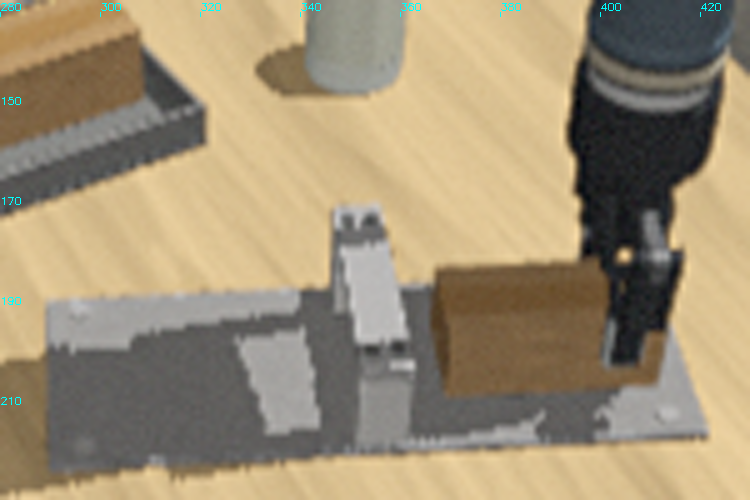

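The carton is clear beyond the bar and lies flat on the plate. Release, rise, final look.

Call:
play_rows:
  deltas:
    - [0,0,0,0,0,0]
    - [0,0,0,0,0,0]
    - [0,0,0,0,0,0]
    - [0,0,0,0,0,0]
    - [0,0,0,0,0,0]
  gripper: 0.083

```text
t: 29.8
tcp_pos: [0.7073, -0.0145, 0.0215]
tool_rot: [0.697, -0.122, 0.122, -0.696]
force: [0.1, 0.3, 0.4]
finger_gap: 0.972
```

Call:
play_rows:
  deltas:
    - [0,-0.01,0,0,0,0]
    - [0,-0.03,0,0,0,0]
    - [0,-0.065,0,0,0,0]
    - [0,-0.1,0,0,0,0]
    - [0,-0.14,0,0,0,0]
    - [0,-0.17,0,0,0,0]
    - [0,-0.17,0,0,0,0]
    - [0,-0.17,0,0,0,0]

```text
t: 30.6
tcp_pos: [0.7078, -0.0145, 0.1935]
tool_rot: [0.697, -0.121, 0.123, -0.696]
force: [-1.3, -0.2, -0.4]
finger_gap: 0.974
```

```bash
python3 - <<'E'
from h import *
s=sense();print(s["t"],s["tcp_pos"],s["force"])
f=np.array([.9404,-.3401]);c=np.array([.5803,.0313])+.1*f
o={}
for n in("side","scene","wrist"):
    m=camera_model(n);i=snapshot(n)[:,:,::-1].copy();w=n=="wrist"
    i=cv2.resize(i,None,fx=1.25,fy=1.25)
    for b,col in((box(*c,.006,-.347,.12,.062,.044),(0,255,0)),(box(.5017,.3384,.005,.122,.112,.06,.058),(0,0,255))): draw(i,m,b,1.25,np.zeros(2),w,col)
    cv2.imwrite(f"pics/{n}8.png",i)
E
```

```text
30.6 [ 0.70776963 -0.01450827  0.19349595] [-1.25115004 -0.24694402 -0.42642358]
```

View pics/scene8.png

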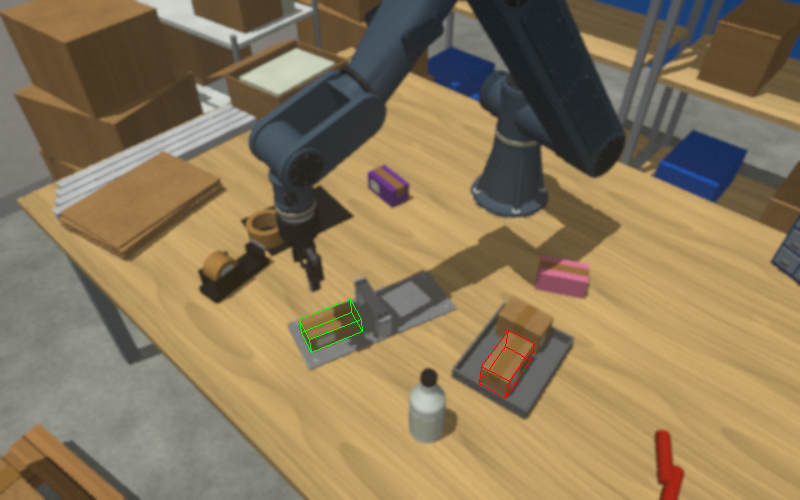

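View pics/wrist8.png

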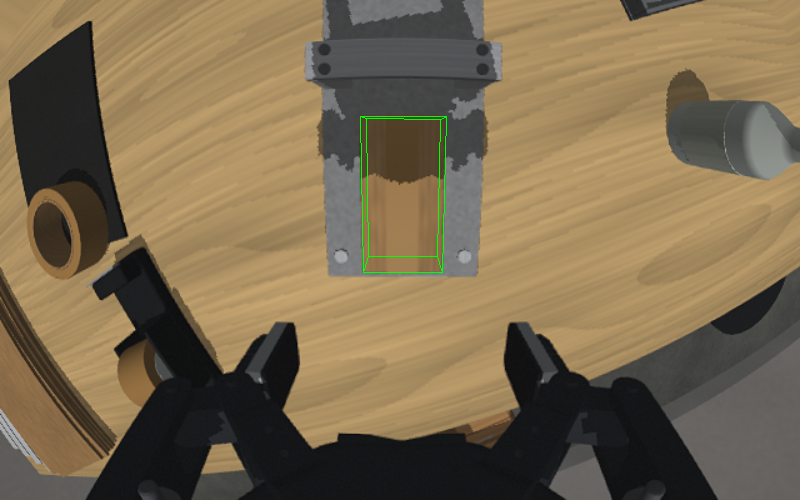

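View pics/side8.png

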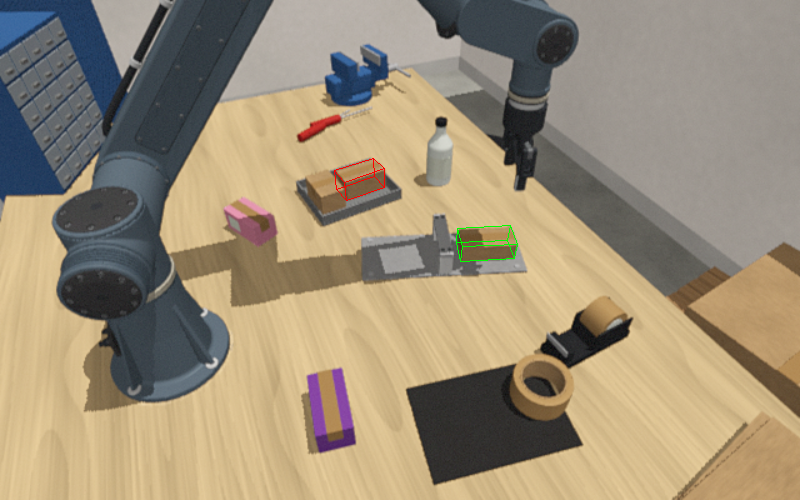

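All the views agree: the low carton lies at lane x ≈ +0.10, straight on the plate, and the tall one stands in the tray. The other items are where they were, so I'm handing in.

```bash
python3 -c "from station import *; print(sign_off())"
```

```text
the job is handed in; nothing more can be done
None
```

Both cartons are sorted and the job is handed in, at about 31 s of the 72 s allowed; `sign_off` gave no verdict.

- **Tall carton:** I lifted it off the gauge plate and lowered it into the free part of the tray until the vertical force rose to about 9 N, then let go. It stands upright about 36 mm towards the tray's far end, centred across its width.
- **Low carton:** I took it off the mat and set it on the plate in front of the bar. I pushed it under with two part-closed fingers until its centre was about 28 mm beyond the bar's middle. Then I gripped the exposed end on the far side with 20 N and drew it on. It lies flat and straight, about 100 mm beyond the bar's middle and within about 2 mm of the lane's middle.

**Last checks:**
- Outlines drawn at these positions matched both cartons in the scene view, and the low carton in the wrist view.
- The highest force on the tool in my readings was about 13 N, while drawing the low carton along.
- The other items looked unmoved and the gripper was clear of everything.

**One disagreement:** the side camera put the tray about 8 mm off from the wrist and scene cameras, which agreed with each other. I used those two, and the tall carton's outline sits slightly off in the last side view for the same reason.

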